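# Measure the thermometer bore and fit the thermometer that suits it

### The arm

A 6-joint arm with a two-finger parallel gripper is mounted at the origin on the work surface. World frame = base frame: x ahead of the robot, y to its left, z up, the work surface at z = 0. Lengths are in m, angles in rad, forces in N, time in s.
With the tool pointing down it reaches from about 0.35 to 0.975 m from the base axis. Payload 4.9 kg.
Tool frame: the origin (TCP) lies midway between the tips of the shut fingers; the grasp point (between the pads) lies manip.grip_depth behind it (manip.grip_depth is the distance from the TCP to the grasp point, in m); z points along the fingers, x is the direction in which the jaws open and shut, and the axes are right-handed (so a half turn about z gives the same grasp; the last joint's range is limited). The gripper opens to 85 mm and grips with 20 to 120 N. Pads are 22 mm wide; open, the fingers measure 114 mm over their backs; the gripper's body (76 mm by 85 mm) begins 54 mm behind the grasp point. The pads swing forward as they close: fully open they stand 13 mm farther back than shut.
Start: joints at [-1.444, 0.053, 1.613, -0, 1.476, -0.119], TCP at [0.152, -0.606, 0.231] pointing down, gripper open.
Joint ranges: [-3.01, 3.01], [-1.01, 2.22], [0.06, 2.58], [-1.02, 4.17], [0.09, 2.62], [-3.14, 3.14]. Speed limits (rad/s): [2.57, 2.57, 3.14, 3.14, 3.14, 3.14].

### API

Orientations are given as a unit quaternion [w, x, y, z].
In Python, from plant import state, grab_frame, ticket, manip gives the robot as it stands.
- The arm moves only by the tool carry_out, never from a script. Its argument "moves" is a list that holds one entry, the list of rows, each a list of 7 numbers: the turn, a rotation vector about the tool's x, y, z each as a share of 5 degrees, from -1 to 1, then the shift along the tool's x, y, z each as a share of 0.04 m, from -1 to 1, then the gripper command: -1 is shut, 1 is fully open, values between are in proportion. A call has 1 to 8 rows; each row shifts and turns the commanded pose from where the row before left it, along the tool's axes as they then stand; what a row does not reach is not made up. A row lasts 1/12 s, in which the tool goes at most 41.7 mm and 7.16 degrees, less where a joint would pass 70% of its speed; a pose out of reach is approached as far as the arm can. A call with a number of a shift or a turn outside -1 to 1 is refused whole. A call with a gripper value outside its range is refused whole. The fingers move at their own pace and stop on an object; the grip force is fixed at half the most. Time passes only in rows, so rows that do not move let the fingers close. It gives the time, the measured TCP pose, the force and the opening at its end, in the units of the state.
- state(): the state, without advancing time (a new reading comes with each control period).
- grab_frame(name): name is "scene" or "top" or "wrist"; returns a dict with "frame" (400x640x3 uint8, red, green, blue), "z_map" (400x640 float32, m along the optical axis (not along the pixel's ray), 0 where there is no reading), "K" (3x3 intrinsics, pixels), "world_from_camera" (4x4, takes a point from camera to world coordinates); the wrist camera has in their place "hand_eye" (4x4, takes a point from camera to tool coordinates, whose origin is the TCP and whose axes are the tool frame's). Camera axes: x right, y down, z forward; pixel columns grow to the right and rows downward; lengths in m; the calibration is good to about 2 mm. A picture is of the moment at which its call begins: read the wrist's pose just before it.
- ticket.job_done(): hands the job in, once; it reports no verdict.
The state is a dict: "time": time; "joint_pos": joint angles; "joint_vel": joint speeds; "joint_efforts": joint torques, N m; "tool_pos": TCP position; "tool_rot": TCP orientation; "contact_force": force on the tool from outside, world axes, zero at the start; "ft_torque": the same for the moment, N m; "gripper_width": opening from 0.0 (shut) to 1.0 (fully open).
Only numpy, scipy, OpenCV 4.12 (cv2) and the standard library are available. Lean on these libraries where they do the work, as an engineer would, in place of code of your own. Each camera call takes 0.05 s, during which the arm holds its last target.

### The job

Take the depth rod from the rack and stand its tip, gently, on the bottom of the narrow thermometer bore in the aluminium block to find how deep the bore is, then hang the rod back in the rack. Fit into the bore the dial thermometer whose stem stands on the bottom while its collar stays 5 to 30 mm clear of the hot block's top, let go of it, and leave the other two thermometers hanging in the rack. Lower things in without dropping or forcing them, and do not disturb the glass cell, beaker, wash bottle or tray.

Things in the scene. Friction and masses are not known exactly. Their poses are not given: they have to be found in the camera images.
- block: the fixed aluminium thermostat block, 100 x 200 x 115 mm high (x, y, z), on the bench; origin at the centre of its underside. Its top is flat, 115 mm above the bench. At its -y end is the narrow thermometer bore (well), at its +y end a wide round pocket in which the glass cell stands.
- well (a point): centre of the mouth of the thermometer bore, on the block's flat top, 70 mm from the block's centre towards its -y end; axes those of the block. The bore is vertical, round, 12 mm across, with a 5 mm deep countersink 21 mm across at the mouth, blind, with a flat rigid floor; its depth differs each time, anywhere from 45 to 102 mm, and is not known beforehand.
- rack: the fixed grey plastic rack, 90 x 300 x 128 mm high (x, y, z), open at front and back; origin at the centre of its underside. The top plate is 70 mm wide (x), its upper face 128 mm above the bench, with four through holes 16 mm across in a row, at y = -112.5, -37.5, 37.5 and 112.5 mm. Rod and thermometers hang in them by their collars, in any order.
- rod: the depth rod: a steel rod 8 mm across with rounded tip and a fine ring every 10 mm from the tip; above it a steel collar 26 mm across, 6 mm high, then a round black handle 22 mm across, 50 mm high (6 to 56 mm above the origin). Origin on the axis at the collar's underside, z up; tip 115 mm below. Hangs by its collar in a rack hole. About 0.12 kg.
- rod_tip (a point): the tip of the depth rod, 115 mm below the rod's origin along its axis.
- thermo_short: the shortest of three steel dial thermometers alike but for stem length: stem 8 mm across, 60 mm long, rounded tip; above it a collar 30 mm across, 18 mm high; then the dial case, a disc 44 mm across, 18 mm thick (18 to 36 mm above the origin; grip its edge). Origin on the axis at the collar's underside, z up, tip 60 mm below. Hangs by its collar in a rack hole. About 0.12 kg.
- thermo_mid: the middle of three steel dial thermometers alike but for stem length: stem 8 mm across, 85 mm long, rounded tip; above it a collar 30 mm across, 18 mm high; then the dial case, a disc 44 mm across, 18 mm thick (18 to 36 mm above the origin; grip its edge). Origin on the axis at the collar's underside, z up, tip 85 mm below. Hangs by its collar in a rack hole. About 0.12 kg.
- thermo_long: the longest of three steel dial thermometers alike but for stem length: stem 8 mm across, 110 mm long, rounded tip; above it a collar 30 mm across, 18 mm high; then the dial case, a disc 44 mm across, 18 mm thick (18 to 36 mm above the origin; grip its edge). Origin on the axis at the collar's underside, z up, tip 110 mm below. Hangs by its collar in a rack hole. About 0.12 kg.
- thermo_short_tip (a point): the tip of that thermometer's stem, 60 mm below its origin.
- thermo_mid_tip (a point): the tip of that thermometer's stem, 85 mm below its origin.
- thermo_long_tip (a point): the tip of that thermometer's stem, 110 mm below its origin.
- cell: the glass electrochemical cell, a fragile bystander standing loose in the block's pocket: a beaker 70 mm across, white lid 84 mm across and upright electrodes, about 165 mm high; centre 118 mm from the bore, top about 225 mm above the bench. Origin at the centre of its underside, 60 mm above the bench.
- beaker: an empty glass beaker, bystander, 72 mm across and 90 mm high; origin at the centre of its underside.
- washbottle: a wash bottle with a bent spout, bystander, 68 mm across and about 195 mm high; origin at the centre of its underside.
- tray: a shallow white tray with spare electrodes and a spare cell lid, bystander, 180 x 260 x 45 mm high (x, y, z); origin at the centre of its underside.

How it is judged:
On the way:
1. the depth rod stands still with its tip on the bottom of the bore: tip more than 40 mm below the mouth, rod upright, pressing on the block with more than 0.5 N, for 0.2 s (z of rod_tip in the frame of well below -0.04 m and horizontal distance between rod_tip and well below 0.008 m and angle between rod's own z axis and vertical below 0.2 rad and contact force between rod and block above 0.5 N and linear speed of rod below 0.02 m/s), for 0.2 s.
At the end, for the whole second after the job is handed in: One thermometer stands released, still and upright (within 11 degrees) in the bore, its collar 2 to 33 mm above the block top (5 to 30 mm asked) and within 10 mm of the bore axis; the other two and the depth rod hang upright by their collars in rack holes, within 8 mm of seated height (z of rod in the frame of rack between 0.12 and 0.136 m and x of rod in the frame of rack between -0.012 and 0.012 m and y of rod in the frame of rack between -0.125 and 0.125 m and angle between rod's own z axis and vertical below 0.15 rad and linear speed of rod below 0.01 m/s and ((z of thermo_short in the frame of well between 0.002 and 0.033 m and horizontal distance between thermo_short_tip and well below 0.009 m and horizontal distance between thermo_short and well below 0.01 m and angle between thermo_short's own z axis and vertical below 0.2 rad and linear speed of thermo_short below 0.01 m/s and (z of thermo_mid in the frame of rack between 0.12 and 0.136 m and x of thermo_mid in the frame of rack between -0.012 and 0.012 m and y of thermo_mid in the frame of rack between -0.125 and 0.125 m and angle between thermo_mid's own z axis and vertical below 0.15 rad) and (z of thermo_long in the frame of rack between 0.12 and 0.136 m and x of thermo_long in the frame of rack between -0.012 and 0.012 m and y of thermo_long in the frame of rack between -0.125 and 0.125 m and angle between thermo_long's own z axis and vertical below 0.15 rad)) or (z of thermo_mid in the frame of well between 0.002 and 0.033 m and horizontal distance between thermo_mid_tip and well below 0.009 m and horizontal distance between thermo_mid and well below 0.01 m and angle between thermo_mid's own z axis and vertical below 0.2 rad and linear speed of thermo_mid below 0.01 m/s and (z of thermo_short in the frame of rack between 0.12 and 0.136 m and x of thermo_short in the frame of rack between -0.012 and 0.012 m and y of thermo_short in the frame of rack between -0.125 and 0.125 m and angle between thermo_short's own z axis and vertical below 0.15 rad) and (z of thermo_long in the frame of rack between 0.12 and 0.136 m and x of thermo_long in the frame of rack between -0.012 and 0.012 m and y of thermo_long in the frame of rack between -0.125 and 0.125 m and angle between thermo_long's own z axis and vertical below 0.15 rad)) or (z of thermo_long in the frame of well between 0.002 and 0.033 m and horizontal distance between thermo_long_tip and well below 0.009 m and horizontal distance between thermo_long and well below 0.01 m and angle between thermo_long's own z axis and vertical below 0.2 rad and linear speed of thermo_long below 0.01 m/s and (z of thermo_short in the frame of rack between 0.12 and 0.136 m and x of thermo_short in the frame of rack between -0.012 and 0.012 m and y of thermo_short in the frame of rack between -0.125 and 0.125 m and angle between thermo_short's own z axis and vertical below 0.15 rad) and (z of thermo_mid in the frame of rack between 0.12 and 0.136 m and x of thermo_mid in the frame of rack between -0.012 and 0.012 m and y of thermo_mid in the frame of rack between -0.125 and 0.125 m and angle between thermo_mid's own z axis and vertical below 0.15 rad)))); the robot touches nothing.
It fails at once if the rod or a thermometer is dropped (falls free of the fingers at more than 0.5 m/s, a drop of some 13 mm) ((linear speed of thermo_short above 0.5 m/s and contact force between thermo_short and the fingers below 0.1 N) or (linear speed of thermo_mid above 0.5 m/s and contact force between thermo_mid and the fingers below 0.1 N) or (linear speed of thermo_long above 0.5 m/s and contact force between thermo_long and the fingers below 0.1 N) or (linear speed of rod above 0.5 m/s and contact force between rod and the fingers below 0.1 N)).
It fails at once if the rod or a thermometer is forced against the block (more than 50 N) (contact force between any of thermo_short, thermo_mid, thermo_long, rod and block above 50 N).
It fails at once if the glass cell is knocked (moved more than 10 mm or tipped more than about 8 degrees) (distance of cell from where it was at the start of the episode above 0.01 m or angle between cell's own z axis and vertical above 0.15 rad).
It fails at once if the beaker, wash bottle or tray is moved more than 20 mm or tipped (distance of any of beaker, washbottle, tray from where it was at the start of the episode above 0.02 m or angle between any of beaker, washbottle, tray's own z axis and vertical above 0.3 rad).
It also fails if it takes over 67 s, if anything falls off the work surface, if the arm or the gripper's body presses on something with over 40 N, if the wrist force passes 120 N, or if a joint passes its speed limit or range.

## Working session

There is one attempt and no reset: what is moved stays moved. The work goes in short steps, Python scripts to look and compute and a tool call to move; the robot and the scene stay as the last step left them, time stands still between calls to the robot, and variables do not carry over. Pictures are saved under pics/ and viewed, and the job is handed in when it is done.

Besides the shell and the picture viewer there is one more tool, called after "Call:" as a command line: name --argument value ..., lists and objects as JSON in quotes. carry_out: Moves the arm, as the interface text tells. Shift numbers are shares of 0.04 m and turn numbers shares of 5 degrees, none past 1 either way. Its arguments: {"type":"object","properties":{"moves":{"type":"array"}},"required":["moves"]}

```bash
ls; mkdir -p pics; python3 - <<'E'
from plant import state, grab_frame, ticket, manip
import cv2,numpy as np
print(state()); print(manip.grip_depth)
for n in ["scene","top","wrist"]:
    f=grab_frame(n); cv2.imwrite(f"pics/{n}0.png",f["frame"][:,:,::-1]); np.savez(f"pics/{n}0.npz",**f)
    print(n,f["K"].tolist(),np.round(f.get("world_from_camera",f.get("hand_eye")),4).tolist())
E
```

```text
pics
{'time': 0.0, 'joint_pos': array([-1.44401165e+00,  5.33932999e-02,  1.61426575e+00,  2.47383852e-05,
        1.47595918e+00, -1.18987138e-01]), 'joint_vel': array([-1.49903433e-03,  1.41949627e-06,  1.09465889e-03,  1.81106055e-03,
        1.34119727e-03, -7.37584145e-04]), 'joint_efforts': array([-6.26592828e-04, -3.93684661e+01, -3.70175707e+01, -2.31008635e-04,
        7.21408142e-03, -8.10651045e-06]), 'tool_pos': array([ 0.15200428, -0.60561645,  0.23005728]), 'tool_rot': array([-7.22089180e-04,  7.88448302e-01, -6.15100194e-01, -7.10261095e-04]), 'contact_force': array([-0.65769516, -0.18672872,  0.40192065]), 'ft_torque': array([-9.47547733e-05,  8.92454057e-03, -1.84162930e-02]), 'gripper_width': 0.9997234525947514}
0.0187
scene [[410.1416344655659, 0.0, 318.26073722361946], [0.0, 410.1416344655659, 197.08559053465714], [0.0, 0.0, 1.0]] [[0.4462, 0.553, -0.7036, 1.4258], [0.8948, -0.2604, 0.3627, -0.3375], [0.0173, -0.7914, -0.611, 0.8036], [0.0, 0.0, 0.0, 1.0]]
top [[494.854283401398, 0.0, 314.4934711217272], [0.0, 494.854283401398, 197.90282603901485], [0.0, 0.0, 1.0]] [[0.0155, -0.9908, 0.1342, 0.4371], [-0.9998, -0.0169, -0.0088, 0.0912], [0.011, -0.134, -0.9909, 1.5597], [0.0, 0.0, 0.0, 1.0]]
wrist [[334.28584459397587, 0.0, 315.8541775820473], [0.0, 334.28584459397587, 201.11951537426822], [0.0, 0.0, 1.0]] [[1.0, -0.0001, -0.0009, 0.0], [0.0004, 0.9512, 0.3086, -0.0791], [0.0008, -0.3086, 0.9512, -0.1435], [0.0, 0.0, 0.0, 1.0]]
```

View pics/scene0.png

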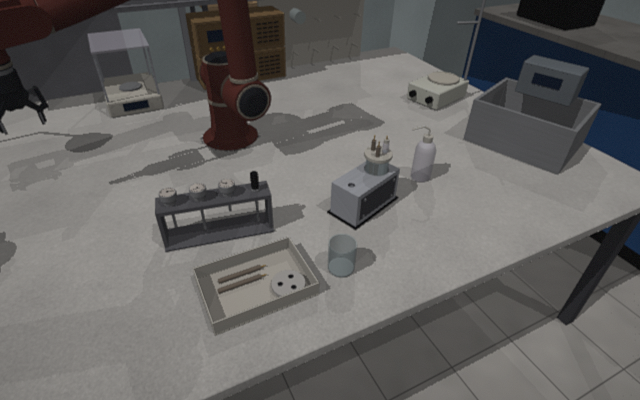

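View pics/top0.png

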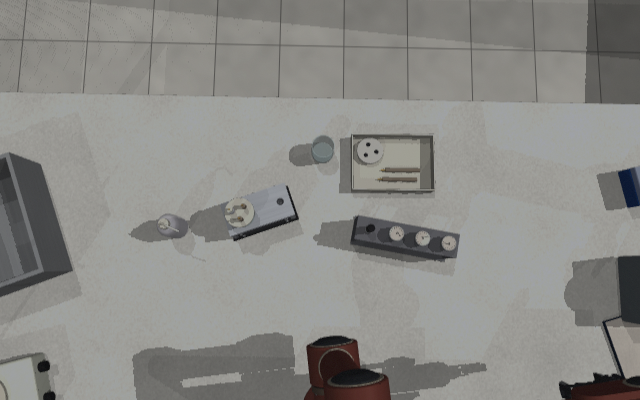

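View pics/wrist0.png

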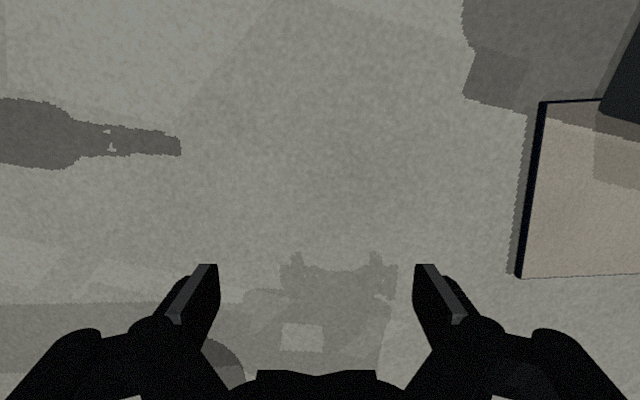

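The top view shows the block with the bore at about (280,202) and the cell at (239,212). The rack has the rod at (371,229) and dials at (397,233), (422,239) and (449,243). I'll measure these next.

```bash
cat > h.py <<'E'
import numpy as np,cv2
def load(n):
    return dict(np.load(f"pics/{n}.npz"))
def ray(f,u,v,z,T=None):
    T=f["world_from_camera"] if T is None else T
    d=T[:3,:3]@np.linalg.solve(f["K"],[u,v,1.]); o=T[:3,3]
    return o+d*(z-o[2])/d[2]
def proj(f,p,T=None):
    T=f["world_from_camera"] if T is None else T
    c=np.linalg.inv(T)@np.r_[p,1]; q=f["K"]@c[:3]; return q[:2]/q[2]
def quatR(q):
    from scipy.spatial.transform import Rotation as R
    return R.from_quat([q[1],q[2],q[3],q[0]]).as_matrix()
def Tw(s,f):
    T=np.eye(4);T[:3,:3]=quatR(s["tool_rot"]);T[:3,3]=s["tool_pos"];return T@f["hand_eye"]
E
python3 - <<'E'
from h import *
f=load("top0"); im=f["frame"][:,:,::-1]
g=cv2.cvtColor(im,cv2.COLOR_BGR2GRAY); hsv=cv2.cvtColor(im,cv2.COLOR_BGR2HSV)
a=cv2.resize(im[170:270,210:310],None,fx=4,fy=4,interpolation=0); b=cv2.resize(im[190:290,340:470],None,fx=4,fy=4,interpolation=0)
cv2.imwrite("pics/tz.png",np.hstack([a[:400],b[:400]])[:, :800])
s=load("scene0")["frame"][:,:,::-1]
cv2.imwrite("pics/sz.png",cv2.resize(s[160:260,145:285],None,fx=5.5,fy=5.5,interpolation=cv2.INTER_CUBIC))
for n,u,v,z in [("bore",280,202,.115),("rod",371,229,.184),("t1",397,233,.164),("t2",422,239,.164),("t3",449,243,.164)]:
    print(n,ray(f,u,v,z))
z=f["z_map"]; print(z[202,280],z[205,285],z[229,371])
E
```

```text
bore [0.618912   0.17964387 0.115     ]
rod [ 0.5387345  -0.07972458  0.184     ]
t1 [ 0.53010649 -0.15573573  0.164     ]
t2 [ 0.51432978 -0.22628077  0.164     ]
t3 [ 0.50429903 -0.30244609  0.164     ]
1.5202149 1.4618232 1.3830187
```

View pics/tz.png

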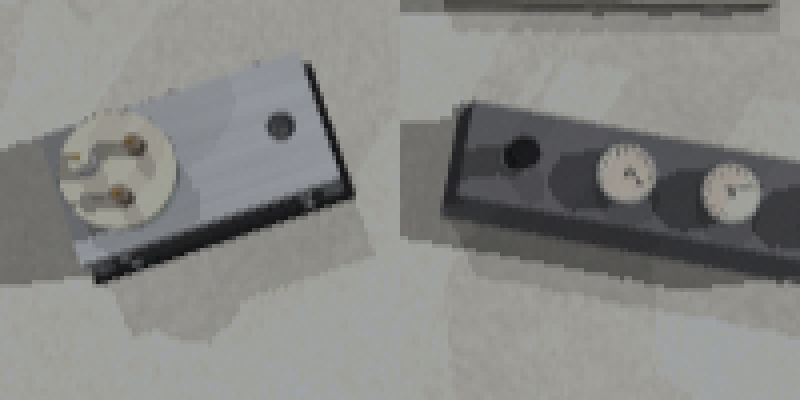

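View pics/sz.png

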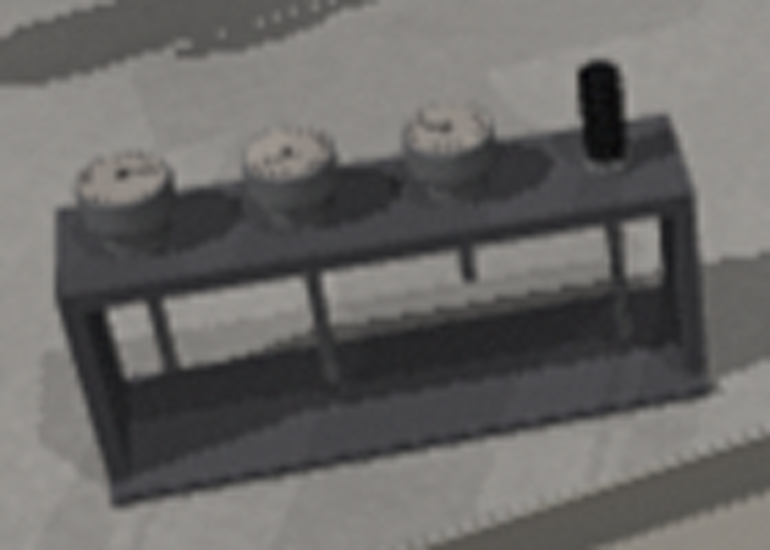

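The scene view shows the order in the rack from the +y end: rod, short (stem barely below the plate), long, mid. First I'll turn the tool towards yaw -30° and rise.

Call:
carry_out --moves '[[[0,0,-1,0,0,-0.25,1],[0,0,-1,0,0,-0.25,1],[0,0,-1,0,0,-0.25,1],[0,0,-1,0,0,-0.25,1],[0,0,-1,0,0,-0.25,1],[0,0,-1,0,0,-0.25,1],[0,0,-1,0,0,-0.25,1],[0,0,-1,0,0,-0.25,1]]]'

```text
time: 0.82
tool_pos: [0.152, -0.606, 0.3112]
tool_rot: [-0.0, 0.952, -0.306, -0.0]
contact_force: [-0.1, 0.2, -0.2]
gripper_width: 1.002
```

```bash
cat > rel.py <<'E'
import sys
from h import *
from plant import state
def go(tgt,yaw=-30,s=None):
    s=s or state(); R=quatR(s["tool_rot"]); p=s["tool_pos"]
    d=R.T@(np.array(tgt)-p)
    x=R[:,0]; y=np.degrees(np.arctan2(x[1],x[0]))
    from scipy.spatial.transform import Rotation as Ro
    c,sn=np.cos(np.radians(yaw)),np.sin(np.radians(yaw))
    Rt=np.array([[c,sn,0],[sn,-c,0],[0,0,-1]])
    rv=np.degrees(Ro.from_matrix(R.T@Rt).as_rotvec())/5
    print("t %.2f"%s["time"],"tcp",np.round(p,4),"yaw %.1f"%y,"F",np.round(s["contact_force"],1),"w %.3f"%s["gripper_width"])
    print("shift total (0.04 shares)",np.round(d/.04,3),"turn (5deg)",np.round(rv,3))
if __name__=="__main__":
    go([float(a) for a in sys.argv[1:4]],*[float(a) for a in sys.argv[4:5]])
E
python3 rel.py .50 -.13 .31 -30
```

```text
t 0.82 tcp [ 0.152  -0.606   0.3112] yaw -35.7 F [-0.1  0.2 -0.2] w 1.002
shift total (0.04 shares) [  0.129 -14.739   0.041] turn (5deg) [-0.008  0.007 -1.134]
```

Call:
carry_out --moves '[[[0,0,-1,0,-0.9,0,1],[0,0,0,0,-0.92,0,1],[0,0,0,0,-0.92,0,1],[0,0,0,0,-0.92,0,1],[0,0,0,0,-0.92,0,1],[0,0,0,0,-0.92,0,1],[0,0,0,0,-0.92,0,1],[0,0,0,0,-0.92,0,1]]]'

```text
time: 1.48
tool_pos: [0.306, -0.3543, 0.311]
tool_rot: [-0.0, 0.964, -0.267, -0.0]
contact_force: [-0.3, 0.4, 0.6]
gripper_width: 0.998
```

```bash
python3 rel.py .50 -.13 .31 -30
```

```text
t 1.48 tcp [ 0.306  -0.3543  0.311 ] yaw -30.9 F [-0.3  0.4  0.6] w 0.998
shift total (0.04 shares) [ 1.277 -7.303  0.026] turn (5deg) [-0.003  0.001 -0.189]
```

Call:
carry_out --moves '[[[0,0,-0.18,0.15,-0.91,0,1],[0,0,0,0.16,-0.91,0,1],[0,0,0,0.16,-0.91,0,1],[0,0,0,0.16,-0.91,0,1],[0,0,0,0.16,-0.91,0,1],[0,0,0,0.16,-0.91,0,1],[0,0,0,0.16,-0.91,0,1],[0,0,0,0.16,-0.91,0,1]]]'

```text
time: 2.15
tool_pos: [0.4964, -0.1279, 0.3111]
tool_rot: [0.0, 0.966, -0.259, -0.0]
contact_force: [0.5, -1.3, 0.3]
gripper_width: 0.999
```

```bash
cat > snap.py <<'E'
import sys
from h import *
from plant import state, grab_frame
def snap(n,tag):
    s=state(); f=grab_frame(n); cv2.imwrite(f"pics/{tag}.png",f["frame"][:,:,::-1])
    if n=="wrist": f["world_from_camera"]=Tw(s,f)
    np.savez(f"pics/{tag}.npz",**f); print(s["tool_pos"],s["time"])
    return f
if __name__=="__main__": snap(sys.argv[1],sys.argv[2])
E
python3 snap.py wrist w1
```

```text
[ 0.49639983 -0.12786685  0.31109697] 2.15
```

View pics/w1.png

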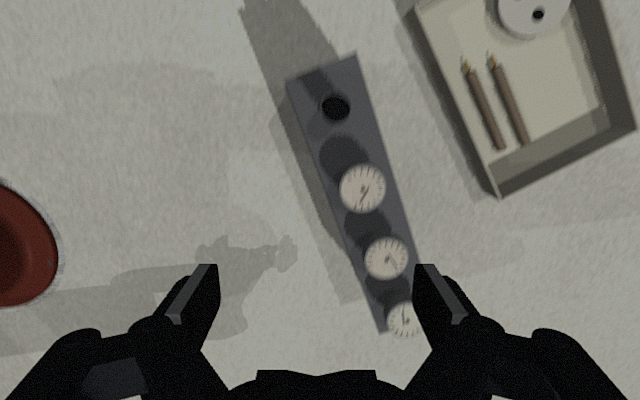

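The wrist view shows the rod handle at (335,107), dials at (362,188), (386,259) and (404,320), and the rack plate corners at about (286,82) and (356,53).

```bash
python3 - <<'E'
from h import *
f=load("w1"); im=f["frame"][:,:,::-1]; hsv=cv2.cvtColor(im,cv2.COLOR_BGR2HSV)
g=cv2.cvtColor(im,cv2.COLOR_BGR2GRAY)
m=(g<35).astype(np.uint8); m[200:]=0
n,l,st,c=cv2.connectedComponentsWithStats(m)
for i in range(1,n):
    if st[i,4]>80: print("dark",st[i],c[i],ray(f,*c[i],.184)); 
w=cv2.morphologyEx(((g>125)).astype(np.uint8),cv2.MORPH_OPEN,np.ones((3,3)))
for u,v in [(362,188),(386,259),(404,320)]:
    # fit circle on dial: bright pixels component
    r=np.zeros_like(g); cv2.circle(r,(u,v),30,1,-1)
    mm=((g>118)&(r>0)).astype(np.uint8)
    n,l,st,c=cv2.connectedComponentsWithStats(mm); 
    k=l[v-8:v+8,u-8:u+8]; k=np.bincount(k[k>0]).argmax()
    cn,_=cv2.findContours((l==k).astype(np.uint8),cv2.RETR_EXTERNAL,cv2.CHAIN_APPROX_NONE)
    e=cv2.fitEllipse(cv2.convexHull(max(cn,key=len))); print("dial",e,ray(f,*e[0],.164), "depthz",f["world_from_camera"][2,3], f["z_map"][v,u])
t=load("top0"); g=cv2.cvtColor(t["frame"][:,:,::-1],cv2.COLOR_BGR2GRAY)
# bore in top
r=g[195:210,272:290]; print(r.min(), np.median(r))
ys,xs=np.where(r<105); print(len(xs)); b=(272+xs.mean(),195+ys.mean()); print(b,ray(t,*b,.115))
for u,v,z in [(371,229,.184),(397,233,.164),(422,239,.164),(449,243,.164)]:
  rr=g[v-9:v+10,u-9:u+10]; ys,xs=np.where((rr<40) if z>.17 else (rr>130)); print(len(xs),ray(t,u-9+xs.mean(),v-9+ys.mean(),z))
E
```

```text
dark [322  94  28  28 541] [335.08687616 107.95933457] [ 0.54321262 -0.07647913  0.184     ]
dark [  0 185  24  15  90] [ 11.3        192.37777778] [2.73252330e-01 1.91758644e-04 1.84000000e-01]
dial ((362.4606628417969, 188.3935089111328), (42.20528030395508, 45.08707046508789), 61.158546447753906) [ 0.53118951 -0.15134825  0.164     ] depthz 0.45463024027053567 0.3007772
dial ((386.3685302734375, 258.705810546875), (36.51726150512695, 42.04839324951172), 75.47959899902344) [ 0.51849223 -0.22562611  0.164     ] depthz 0.45463024027053567 0.32444212
dial ((404.1682434082031, 326.6532897949219), (45.56288528442383, 56.79958724975586), 82.99395751953125) [ 0.49957246 -0.30559382  0.164     ] depthz 0.45463024027053567 0.34379372
26 146.0
42
(np.float64(280.5), np.float64(200.64285714285714)) [0.62296017 0.17827432 0.115     ]
53 [ 0.54152456 -0.07661873  0.184     ]
126 [ 0.52963291 -0.15279126  0.164     ]
140 [ 0.5174134  -0.22785816  0.164     ]
144 [ 0.50425838 -0.3035644   0.164     ]
```

```bash
python3 rel.py .5415 -.077 .147 -30
```

```text
t 2.20 tcp [ 0.4992 -0.1233  0.3107] yaw -29.7 F [-0.6  3.9 -1.1] w 0.999
shift total (0.04 shares) [ 0.346 -1.51   4.101] turn (5deg) [-0.056  0.004  0.062]
```

Call:
carry_out --moves '[[[0,0,0,0.17,-0.7,0.3,1],[0,0,0,0.17,-0.7,0.7,1],[0,0,0,0,0,0.8,1],[0,0,0,0,0,0,1],[0,0,0,0,0,0,1]]]'

```text
time: 2.62
tool_pos: [0.534, -0.0875, 0.2369]
tool_rot: [0.0, 0.966, -0.259, -0.003]
contact_force: [0.4, 0.2, 0.5]
gripper_width: 1.001
```

```bash
python3 rel.py .5415 -.077 .147 -30;python3 snap.py wrist w2
```

```text
t 2.62 tcp [ 0.534  -0.0875  0.2369] yaw -30.0 F [0.4 0.2 0.5] w 1.001
shift total (0.04 shares) [ 0.043 -0.325  2.248] turn (5deg) [0.017 0.062 0.002]
[ 0.53399289 -0.08751015  0.23693234] 2.6167
```

View pics/w2.png

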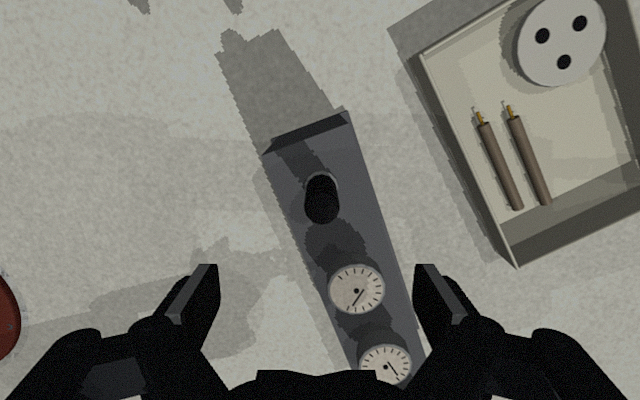

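The wrist view shows the rod handle, with its top face near (322,207) and its collar near (321,188).

```bash
python3 - <<'E'
from h import *
f=load("w2"); print(ray(f,322.5,207,.184), ray(f,321,186,.131)); im=f["frame"][:,:,::-1]
cv2.imwrite("pics/w2z.png",cv2.resize(im[150:240,270:380],None,fx=6,fy=6,interpolation=0))
for p in ([.5415,-.077,.184],[.5415,-.077,.128]): print(proj(f,p))
E
```

```text
[ 0.54297537 -0.07929203  0.184     ] [ 0.54202048 -0.08003783  0.131     ]
[318.60294642 205.09207395]
[318.45202479 182.03593345]
```

View pics/w2z.png

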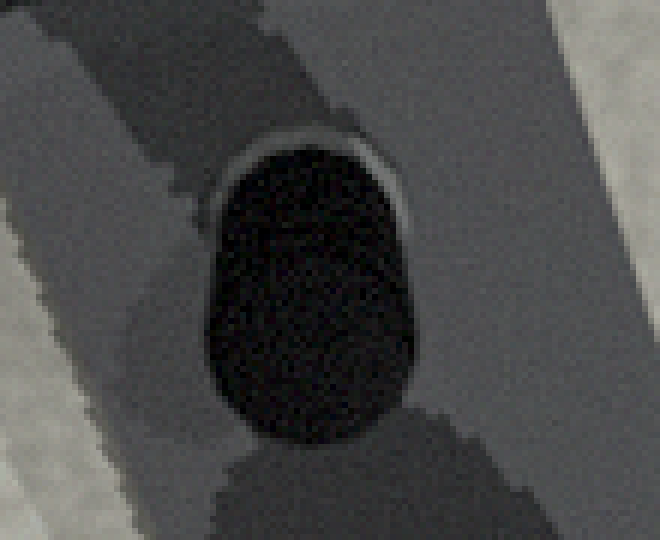

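```bash
python3 rel.py .5425 -.0785 .146 -30
```

```text
t 2.67 tcp [ 0.5351 -0.0882  0.2395] yaw -30.0 F [ 0.2 -0.1  0.8] w 0.996
shift total (0.04 shares) [ 0.039 -0.304  2.338] turn (5deg) [ 0.004  0.009 -0.007]
```

Call:
carry_out --moves '[[[0,0,0,0.04,-0.3,0.3,1],[0,0,0,0,0,0.7,1],[0,0,0,0,0,0.7,1],[0,0,0,0,0,0.63,1],[0,0,0,0,0,0,1],[0,0,0,0,0,0,1]]]'

```text
time: 3.17
tool_pos: [0.5427, -0.0785, 0.1463]
tool_rot: [-0.0, 0.966, -0.259, -0.0]
contact_force: [0.0, 0.0, -0.3]
gripper_width: 1.0
```

```bash
python3 rel.py .5425 -.0785 .146 -30
```

```text
t 3.17 tcp [ 0.5427 -0.0785  0.1463] yaw -30.1 F [ 0.   0.  -0.3] w 1.000
shift total (0.04 shares) [-0.006  0.003  0.007] turn (5deg) [ 0.     0.009 -0.013]
```

Very accurate. Now I'll close on the handle.

Call:
carry_out --moves '[[[0,0,0,0,0,0,-1],[0,0,0,0,0,0,-1],[0,0,0,0,0,0,-1],[0,0,0,0,0,0,-1],[0,0,0,0,0,0,-1],[0,0,0,0,0,0,-1],[0,0,0,0,0,0,-1],[0,0,0,0,0,0,-1]]]'

```text
time: 3.83
tool_pos: [0.5433, -0.0785, 0.1472]
tool_rot: [-0.0, 0.966, -0.259, 0.001]
contact_force: [-2.3, 0.6, 6.0]
gripper_width: 0.242
```

```bash
python3 rel.py .5425 -.0785 .146 -30; python3 snap.py wrist w3
```

```text
t 3.83 tcp [ 0.5433 -0.0785  0.1472] yaw -30.0 F [-2.3  0.6  6. ] w 0.242
shift total (0.04 shares) [-0.018  0.01   0.03 ] turn (5deg) [-0.004 -0.014 -0.003]
[ 0.54332998 -0.07851465  0.14722025] 3.8333
```

View pics/w3.png

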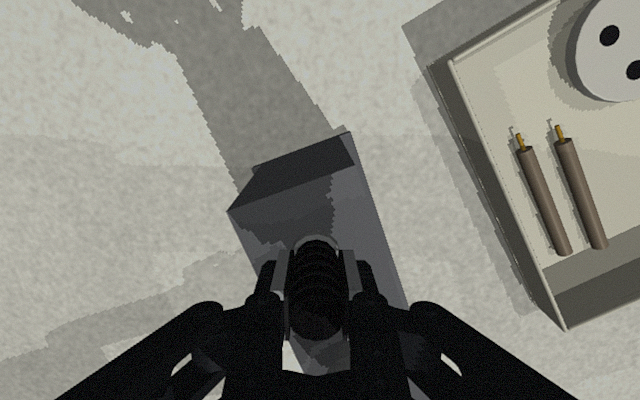

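Gripped: opening 0.242 (about 20.6 mm), with the rod's collar still seated. I'll lift straight up.

Call:
carry_out --moves '[[[0,0,0,0,0,-0.3,-1],[0,0,0,0,0,-0.6,-1],[0,0,0,0,0,-0.7,-1],[0,0,0,0,0,-0.7,-1],[0,0,0,0,0,-0.7,-1],[0,0,0,0,0,-0.7,-1],[0,0,0,0,0,-0.3,-1],[0,0,0,0,0,0,-1]]]'

```text
time: 4.55
tool_pos: [0.5442, -0.0788, 0.3102]
tool_rot: [0.0, 0.966, -0.259, 0.003]
contact_force: [-0.3, -0.3, -0.8]
gripper_width: 0.241
```

```bash
python3 rel.py .605 .145 .30 -30; python3 snap.py scene s1; python3 - <<'E'
import cv2
i=cv2.imread("pics/s1.png"); cv2.imwrite("pics/s1z.png",cv2.resize(i[100:270,140:440],None,fx=2.6,fy=2.6,interpolation=2))
E
```

```text
t 4.55 tcp [ 0.5442 -0.0788  0.3102] yaw -30.0 F [-0.3 -0.3 -0.8] w 0.241
shift total (0.04 shares) [-1.485 -5.604  0.255] turn (5deg) [-0.019 -0.075 -0.003]
[ 0.54421455 -0.07878905  0.31021771] 4.55
```

View pics/s1z.png

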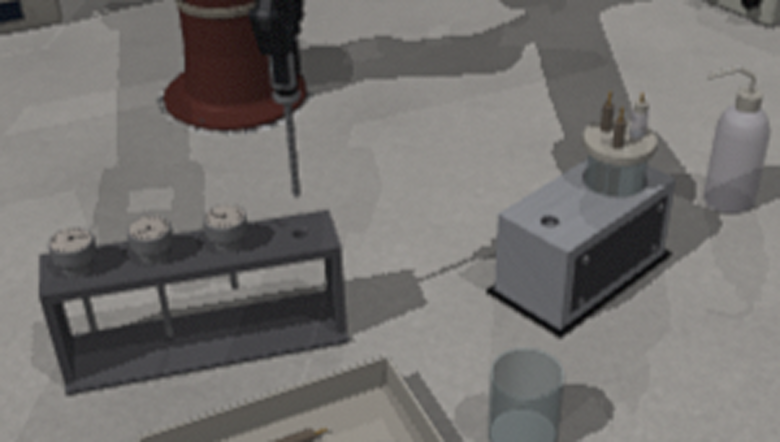

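The rod is lifted clear, and the empty hole is visible. Now I'll move to just short of the bore and look again.

Call:
carry_out --moves '[[[0,0,0,-0.1,-0.4,0,-1],[0,0,0,-0.2,-0.8,0,-1],[0,0,0,-0.24,-0.9,0,-1],[0,0,0,-0.24,-0.9,0,-1],[0,0,0,-0.24,-0.9,0,-1],[0,0,0,-0.24,-0.9,0,-1],[0,0,0,-0.2,-0.6,0,-1],[0,0,0,0,-0.2,0,-1]]]'

```text
time: 5.27
tool_pos: [0.6031, 0.1484, 0.302]
tool_rot: [0.0, 0.966, -0.257, -0.003]
contact_force: [-0.3, -0.9, -1.5]
gripper_width: 0.241
```

Call:
carry_out --moves '[[[0,0,0,0,0,0,-1],[0,0,0,0,0,0,-1]]]'

```text
time: 5.43
tool_pos: [0.6036, 0.1443, 0.3036]
tool_rot: [0.001, 0.966, -0.259, -0.002]
contact_force: [0.1, 0.0, -0.9]
gripper_width: 0.241
```

```bash
python3 rel.py .623 .178 .30 -30; python3 snap.py wrist w4;python3 snap.py scene s4
```

```text
t 5.43 tcp [0.6036 0.1443 0.3036] yaw -30.0 F [ 0.1  0.  -0.9] w 0.241
shift total (0.04 shares) [-0.    -0.972  0.086] turn (5deg) [0.034 0.032 0.   ]
[0.60357876 0.14432387 0.30355162] 5.4333
[0.60370674 0.14374409 0.30420717] 5.4833
```

View pics/w4.png

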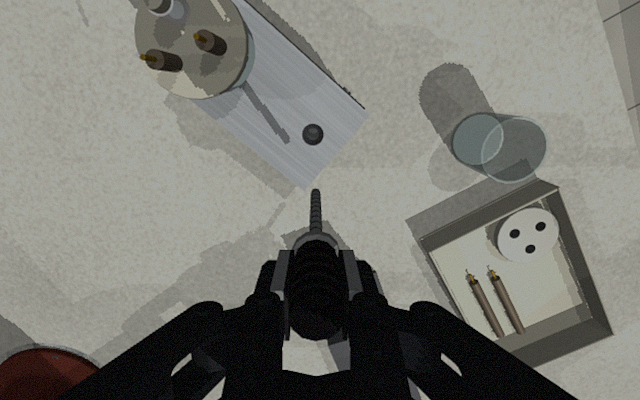

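View pics/s4.png

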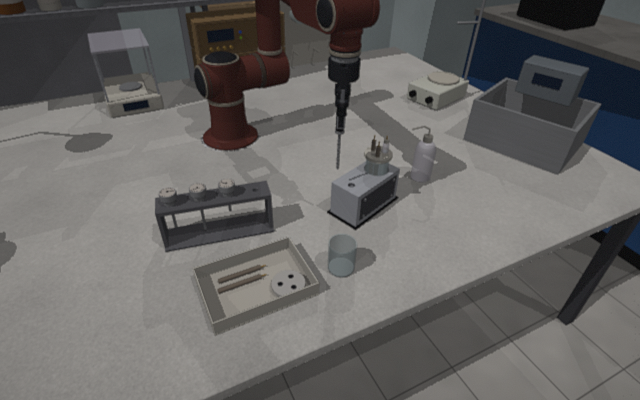

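The wrist view shows the bore's countersink at (313,134) and the rod tip at (315,190). In the scene view the rod hangs nearly vertical, with its tip at about (338,168). Next I'll zoom in and compute.

```bash
python3 - <<'E'
from h import *
w=load("w4"); s=load("s4"); t=load("top0")
Wi=w["frame"][:,:,::-1]; S=s["frame"][:,:,::-1]
a=cv2.resize(Wi[115:205,280:350],None,fx=5.5,fy=5.5,interpolation=0); b=cv2.resize(S[125:205,310:380],None,fx=5.5,fy=5.5,interpolation=0)
cv2.imwrite("pics/c4.png",np.hstack([a,np.vstack([b,np.zeros((a.shape[0]-b.shape[0],b.shape[1],3),np.uint8)])]))
g=cv2.cvtColor(Wi,cv2.COLOR_BGR2GRAY)
r=g[120:148,298:328]; print(np.percentile(r,[0,10,50,90]))
m=(r<110).astype(np.uint8); n,l,st,c=cv2.connectedComponentsWithStats(m); print(st[1:],c[1:])
k=1+st[1:,4].argmax(); cn,_=cv2.findContours((l==k).astype(np.uint8),0,1); e=cv2.fitEllipse(cn[0]); print(e); print(ray(w,298+e[0][0],120+e[0][1],.115))
print("tip w at z .17",ray(w,315.5,190,.17))
for p in ([.6037,.1441,.17],[.6037,.1441,.2]): print("proj tip",proj(w,p),proj(s,p))
for x in [(.623,.178,.115)]: print("proj bore",proj(w,x),proj(s,x),proj(t,x))
E
```

```text
[ 17.  38. 141. 151.]
[[  4   4  22  22 371]] [[14.32075472 14.26145553]]
((14.31843376159668, 14.258715629577637), (20.757827758789062, 20.98495101928711), 124.9129867553711)
[0.6199223  0.18102521 0.115     ]
tip w at z .17 [0.60235192 0.1439605  0.17      ]
proj tip [316.77380321 189.11396092] [337.37878044 168.81569008]
proj tip [316.75379726 199.81871819] [337.88098961 159.67478049]
proj bore [316.57967539 135.37396917] [350.13980881 185.46426976] [280.59362257 200.6310007 ]
```

View pics/c4.png

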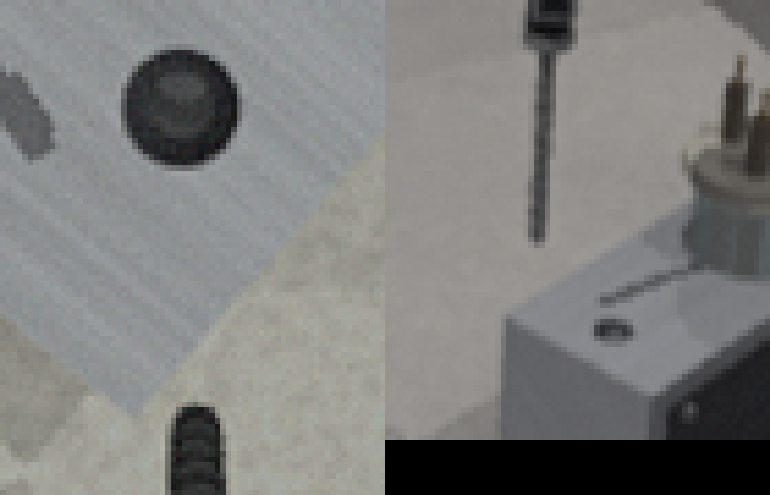

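```bash
python3 rel.py .621 .181 .266 -30
```

```text
t 5.53 tcp [0.6039 0.1434 0.3049] yaw -30.1 F [-0.2 -0.  -1.9] w 0.239
shift total (0.04 shares) [-0.099 -1.029  0.97 ] turn (5deg) [ 0.019  0.015 -0.02 ]
```

Call:
carry_out --moves '[[[0,0,0,-0.05,-0.33,0,-1],[0,0,0,-0.05,-0.4,0.2,-1],[0,0,0,0,-0.3,0.4,-1],[0,0,0,0,0,0.35,-1],[0,0,0,0,0,0,-1],[0,0,0,0,0,0,-1],[0,0,0,0,0,0,-1],[0,0,0,0,0,0,-1]]]'

```text
time: 6.2
tool_pos: [0.6219, 0.1819, 0.2695]
tool_rot: [-0.0, 0.966, -0.259, 0.001]
contact_force: [0.5, -0.5, -1.7]
gripper_width: 0.243
```

```bash
python3 rel.py .621 .181 .266 -30; python3 snap.py wrist w5;python3 snap.py scene s5; python3 - <<'E'
from h import *
Wi=cv2.imread("pics/w5.png");S=cv2.imread("pics/s5.png")
a=cv2.resize(Wi[140:210,280:350],None,fx=5.5,fy=5.5,interpolation=0); b=cv2.resize(S[135:205,310:380],None,fx=5.5,fy=5.5,interpolation=0)
cv2.imwrite("pics/c5.png",np.hstack([a,b]))
E
```

```text
t 6.20 tcp [0.6219 0.1819 0.2695] yaw -30.1 F [ 0.5 -0.5 -1.7] w 0.243
shift total (0.04 shares) [-0.007  0.031  0.087] turn (5deg) [-0.013 -0.018 -0.012]
[0.62186296 0.18194136 0.26949818] 6.2
[0.62189755 0.18202684 0.26960076] 6.25
```

View pics/c5.png

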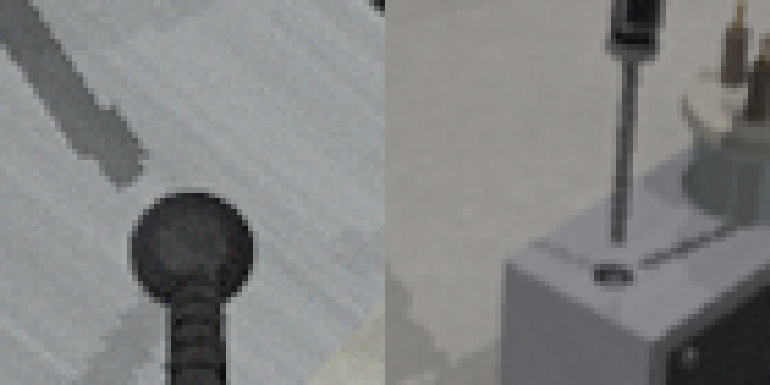

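```bash
python3 - <<'E'
from h import *
w=load("w5"); s=load("s5")
g=cv2.cvtColor(w["frame"],cv2.COLOR_RGB2GRAY)
r=g[165:200,295:335]; m=(r<112).astype(np.uint8)
cn,_=cv2.findContours(m,0,1); c=max(cn,key=len)[:,0,:]; c=c[c[:,1]<22]; (x,y),rad=cv2.minEnclosingCircle(c.astype(np.float32)); print("circ",x+295,y+165,rad)
B=ray(w,x+295,y+165,.115); print("bore w",B)
p=np.array([.6219,.1820,.1355])
print("tip proj",proj(w,p),proj(s,p),"landing",proj(w,[*p[:2],.115]),proj(s,[*p[:2],.115]))
for d in ([.001,0,0],[0,.001,0]): print(proj(s,np.r_[p[:2],.115]+d)-proj(s,np.r_[p[:2],.115]),proj(w,np.r_[p[:2],.115]+d)-proj(w,np.r_[p[:2],.115]))
E
```

```text
circ 314.5 183.5 10.79361629486084
bore w [0.62074807 0.18243147 0.115     ]
tip proj [315.84314142 189.37349634] [351.63732533 179.05424004] landing [315.81643613 183.28511681] [351.15757414 184.91024523]
[0.17556121 0.18587528] [ 0.93967098 -0.52733798]
[ 0.30211668 -0.08713187] [-0.54465497 -0.90985392]
```

```bash
python3 - <<'E'
from h import *
t=load("top0"); z=t["z_map"]; T=t["world_from_camera"]
for v in range(199,204):
  o=[]
  for u in range(277,285):
    P=T[:3,:3]@(np.linalg.solve(t["K"],[u,v,1.])*z[v,u])+T[:3,3]; o.append("%.0f"%(1e3*P[2]))
  print(o)
E
```

```text
['117', '106', '107', '112', '108', '111', '111', '113']
['115', '107', '87', '93', '88', '110', '121', '114']
['116', '102', '75', '63', '59', '106', '116', '113']
['110', '111', '59', '50', '48', '112', '117', '109']
['115', '107', '110', '108', '108', '112', '107', '116']
```

Call:
carry_out --moves '[[[0,0,0,-0.02,0,0.1,-1],[0,0,0,0,0,0.15,-1],[0,0,0,0,0,0.2,-1],[0,0,0,0,0,0.2,-1],[0,0,0,0,0,0.1,-1],[0,0,0,0,0,0,-1]]]'

```text
time: 6.8
tool_pos: [0.6199, 0.1826, 0.2355]
tool_rot: [0.001, 0.966, -0.259, -0.002]
contact_force: [-0.7, -0.4, -1.3]
gripper_width: 0.241
```

```bash
python3 rel.py .6212 .1824 .209 -30
```

```text
t 6.80 tcp [0.6199 0.1826 0.2355] yaw -30.0 F [-0.7 -0.4 -1.3] w 0.241
shift total (0.04 shares) [ 0.034 -0.013  0.663] turn (5deg) [ 0.027  0.03  -0.003]
```

Call:
carry_out --moves '[[[0,0,0,0.01,0,0.12,-1],[0,0,0,0,0,0.15,-1],[0,0,0,0,0,0.15,-1],[0,0,0,0,0,0.12,-1],[0,0,0,0,0,0,-1]]]'

```text
time: 7.22
tool_pos: [0.6203, 0.1825, 0.2146]
tool_rot: [0.001, 0.966, -0.259, -0.001]
contact_force: [-0.2, 0.9, -1.7]
gripper_width: 0.239
```

```bash
python3 rel.py .6212 .1824 .209 -30; python3 snap.py scene s6; python3 - <<'E'
from h import *
S=cv2.imread("pics/s6.png")
cv2.imwrite("pics/c6.png",cv2.resize(S[115:205,310:400],None,fx=5.5,fy=5.5,interpolation=0))
E
```

```text
t 7.22 tcp [0.6203 0.1825 0.2146] yaw -30.0 F [-0.2  0.9 -1.7] w 0.239
shift total (0.04 shares) [ 0.021 -0.009  0.14 ] turn (5deg) [ 0.02   0.025 -0.003]
[0.62032284 0.18252326 0.2145853 ] 7.2167
```

View pics/c6.png

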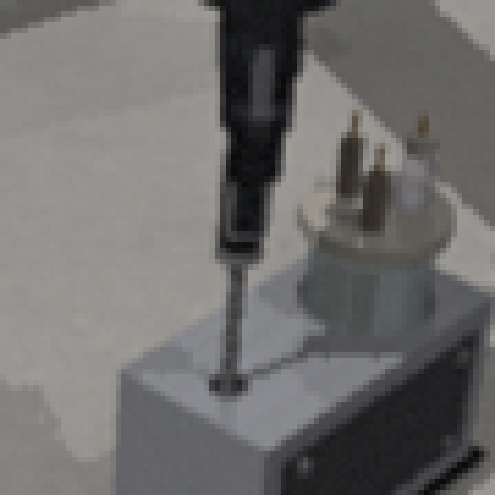

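The scene zoom shows the rod in the bore, centred, with no contact force. I'll creep down in small steps.

Call:
carry_out --moves '[[[0,0,0,0,0,0.06,-1],[0,0,0,0,0,0.06,-1],[0,0,0,0,0,0.03,-1]]]'

```text
time: 7.52
tool_pos: [0.6212, 0.1826, 0.2104]
tool_rot: [-0.0, 0.966, -0.259, 0.0]
contact_force: [0.5, -0.4, -1.7]
gripper_width: 0.243
```

Call:
carry_out --moves '[[[0,0,0,0,0,0.04,-1],[0,0,0,0,0,0.04,-1],[0,0,0,0,0,0.04,-1]]]'

```text
time: 7.77
tool_pos: [0.6212, 0.1826, 0.2057]
tool_rot: [-0.0, 0.966, -0.259, 0.0]
contact_force: [-0.2, 0.1, -1.3]
gripper_width: 0.242
```

Call:
carry_out --moves '[[[0,0,0,0,0,0.04,-1],[0,0,0,0,0,0.04,-1],[0,0,0,0,0,0.04,-1],[0,0,0,0,0,0.02,-1]]]'

```text
time: 8.1
tool_pos: [0.621, 0.1826, 0.1998]
tool_rot: [0.0, 0.966, -0.259, -0.0]
contact_force: [0.5, -0.3, -1.4]
gripper_width: 0.244
```

Call:
carry_out --moves '[[[0,0,0,0,0,0.04,-1],[0,0,0,0,0,0.04,-1],[0,0,0,0,0,0.04,-1],[0,0,0,0,0,0.02,-1]]]'

```text
time: 8.43
tool_pos: [0.621, 0.1826, 0.1942]
tool_rot: [0.0, 0.966, -0.259, -0.0]
contact_force: [-0.1, 0.3, -1.7]
gripper_width: 0.243
```

Call:
carry_out --moves '[[[0,0,0,0,0,0.04,-1],[0,0,0,0,0,0.04,-1],[0,0,0,0,0,0.04,-1],[0,0,0,0,0,0.02,-1]]]'

```text
time: 8.77
tool_pos: [0.621, 0.1826, 0.1885]
tool_rot: [0.0, 0.966, -0.259, -0.0]
contact_force: [0.0, 0.9, -1.1]
gripper_width: 0.243
```

Call:
carry_out --moves '[[[0,0,0,0,0,0.04,-1],[0,0,0,0,0,0.04,-1],[0,0,0,0,0,0.04,-1],[0,0,0,0,0,0.02,-1]]]'

```text
time: 9.1
tool_pos: [0.6218, 0.1829, 0.1858]
tool_rot: [-0.001, 0.966, -0.259, 0.001]
contact_force: [-2.0, 0.4, 9.1]
gripper_width: 0.243
```

Contact at 9 N. I'll hold, then measure.

Call:
carry_out --moves '[[[0,0,0,0,0,0,-1],[0,0,0,0,0,0,-1],[0,0,0,0,0,0,-1],[0,0,0,0,0,0,-1],[0,0,0,0,0,0,-1]]]'

```text
time: 9.52
tool_pos: [0.6218, 0.1829, 0.1858]
tool_rot: [-0.001, 0.966, -0.259, 0.001]
contact_force: [-1.8, -0.2, 7.3]
gripper_width: 0.242
```

```bash
python3 rel.py .6212 .1824 .30 -30; python3 snap.py scene s7;python3 snap.py wrist w7; python3 - <<'E'
from h import *
S=cv2.imread("pics/s7.png");W=cv2.imread("pics/w7.png")
a=cv2.resize(S[145:205,320:380],None,fx=6.5,fy=6.5,interpolation=0);b=cv2.resize(W[190:270,280:360],(390,390),interpolation=0)
cv2.imwrite("pics/c7.png",np.hstack([a,b]))
f=load("s7")
for z in (.115,.166,.172,.178): print(z,proj(f,[.6212,.1824,z]))
E
```

```text
t 9.52 tcp [0.6218 0.1829 0.1858] yaw -30.0 F [-1.8 -0.2  7.3] w 0.242
shift total (0.04 shares) [-2.000e-03  1.400e-02 -2.855e+00] turn (5deg) [-0.018 -0.016 -0.002]
[0.62176552 0.18292051 0.18578693] 9.5167
[0.62178439 0.18294453 0.1858273 ] 9.5667
0.115 [351.15563992 184.74543639]
0.166 [352.36788692 169.94320885]
0.172 [352.51485879 168.14859854]
0.178 [352.66277844 166.34241518]
```

View pics/c7.png

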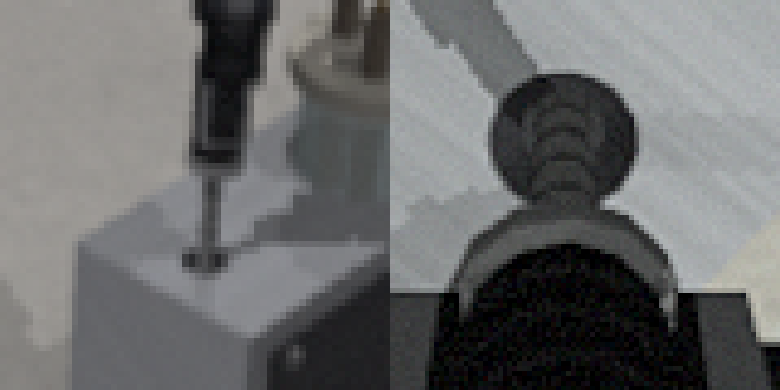

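The contact is steady (about 9 N net) with the rod centred and upright. The exposed length is about 50 mm, so the bore is about 63–66 mm deep and needs the mid (85 mm) thermometer, whose collar will sit about 20 mm clear. Withdrawing the rod.

Call:
carry_out --moves '[[[0,0,0,0,0,-0.1,-1],[0,0,0,0,0,-0.3,-1],[0,0,0,0,0,-0.5,-1],[0,0,0,0,0,-0.6,-1],[0,0,0,0,0,-0.6,-1],[0,0,0,0,0,-0.6,-1],[0,0,0,0,0,-0.3,-1],[0,0,0,0,0,0,-1]]]'

```text
time: 10.28
tool_pos: [0.6227, 0.1829, 0.3083]
tool_rot: [-0.002, 0.966, -0.259, 0.003]
contact_force: [-0.1, 0.2, -1.3]
gripper_width: 0.239
```

```bash
python3 rel.py .543 -.0785 .30 -30
```

```text
t 10.28 tcp [0.6227 0.1829 0.3083] yaw -30.0 F [-0.1  0.2 -1.3] w 0.239
shift total (0.04 shares) [1.543 6.656 0.184] turn (5deg) [-0.056 -0.067 -0.003]
```

Call:
carry_out --moves '[[[0,0,0,0.1,0.4,0,-1],[0,0,0,0.2,0.8,0,-1],[0,0,0,0.23,1,0,-1],[0,0,0,0.23,1,0,-1],[0,0,0,0.23,1,0,-1],[0,0,0,0.23,1,0,-1],[0,0,0,0.2,0.9,0,-1],[0,0,0,0.1,0.4,0,-1]]]'

```text
time: 10.95
tool_pos: [0.541, -0.0768, 0.3006]
tool_rot: [0.001, 0.965, -0.261, -0.002]
contact_force: [-1.4, -0.2, -1.2]
gripper_width: 0.243
```

Call:
carry_out --moves '[[[0,0,0,0,0.1,0.1,-1],[0,0,0,0,0,0.2,-1],[0,0,0,0,0,0,-1],[0,0,0,0,0,0,-1],[0,0,0,0,0,0,-1]]]'

```text
time: 11.37
tool_pos: [0.5417, -0.0752, 0.2904]
tool_rot: [-0.0, 0.966, -0.258, -0.001]
contact_force: [-0.6, -1.1, -1.1]
gripper_width: 0.243
```

```bash
python3 rel.py .543 -.0785 .28 -30; python3 snap.py scene s8;python3 snap.py wrist w8; python3 - <<'E'
from h import *
S=cv2.imread("pics/s8.png");W=cv2.imread("pics/w8.png")
a=cv2.resize(S[145:205,220:280],None,fx=6.5,fy=6.5,interpolation=0);b=cv2.resize(W[140:220,280:360],(390,390),interpolation=0)
cv2.imwrite("pics/c8.png",np.hstack([a,b]))
f=load("s8");w=load("w8")
p=[.543,-.0785]
for z in (.128,.146): print(z,proj(f,p+[z]),proj(w,p+[z]))
E
```

```text
t 11.37 tcp [ 0.5417 -0.0752  0.2904] yaw -29.9 F [-0.6 -1.1 -1.1] w 0.243
shift total (0.04 shares) [0.07  0.055 0.261] turn (5deg) [0.001 0.016 0.017]
[ 0.54168327 -0.07520144  0.29044257] 11.3667
[ 0.54191488 -0.0752932   0.2909877 ] 11.4167
0.128 [255.05265222 189.46624317] [318.84216706 183.15388549]
0.146 [254.54468765 184.16036244] [318.9962837 188.3162247]
```

View pics/c8.png

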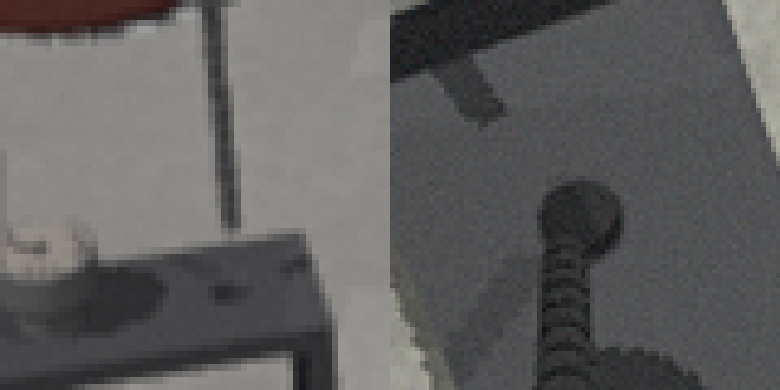

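Call:
carry_out --moves '[[[0,0,0,0.07,0.08,0,-1],[0,0,0,0,0,0,-1],[0,0,0,0,0,0.15,-1],[0,0,0,0,0,0.2,-1],[0,0,0,0,0,0.2,-1],[0,0,0,0,0,0.1,-1],[0,0,0,0,0,0,-1]]]'

```text
time: 12.05
tool_pos: [0.5416, -0.0802, 0.2629]
tool_rot: [-0.0, 0.966, -0.259, -0.002]
contact_force: [-0.3, 0.5, -0.8]
gripper_width: 0.242
```

```bash
python3 rel.py .5425 -.0795 .155 -30; python3 snap.py wrist w9; python3 - <<'E'
from h import *
W=cv2.imread("pics/w9.png")
cv2.imwrite("pics/c9.png",cv2.resize(W[160:240,280:360],(480,480),interpolation=0))
E
```

```text
t 12.05 tcp [ 0.5416 -0.0802  0.2629] yaw -30.0 F [-0.3  0.5 -0.8] w 0.242
shift total (0.04 shares) [ 0.021 -0.03   2.697] turn (5deg) [ 0.01   0.042 -0.004]
[ 0.54155143 -0.08024802  0.26288971] 12.05
```

View pics/c9.png

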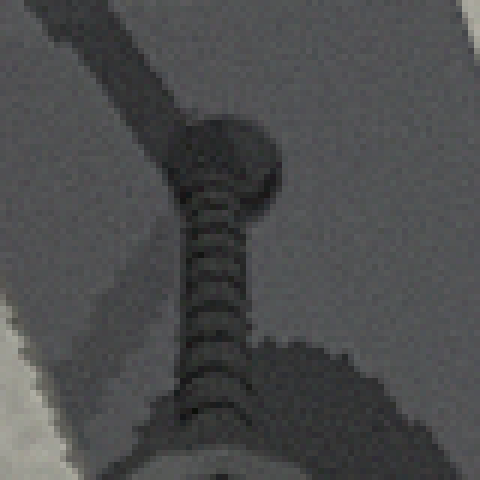

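Call:
carry_out --moves '[[[0,0,0,0.04,-0.03,0,-1],[0,0,0,0,0,0,-1],[0,0,0,0,0,0.1,-1],[0,0,0,0,0,0.15,-1],[0,0,0,0,0,0.15,-1],[0,0,0,0,0,0,-1]]]'

```text
time: 12.6
tool_pos: [0.5436, -0.0801, 0.2471]
tool_rot: [-0.0, 0.966, -0.259, -0.002]
contact_force: [-1.1, 0.2, -1.6]
gripper_width: 0.244
```

```bash
python3 rel.py .5425 -.0795 .155 -30; python3 snap.py wrist w10; python3 - <<'E'
from h import *
W=cv2.imread("pics/w10.png")
cv2.imwrite("pics/c10.png",cv2.resize(W[160:240,280:360],(480,480),interpolation=0))
E
```

```text
t 12.60 tcp [ 0.5436 -0.0801  0.2471] yaw -30.0 F [-1.1  0.2 -1.6] w 0.244
shift total (0.04 shares) [-0.024 -0.     2.303] turn (5deg) [ 0.009  0.035 -0.003]
[ 0.54361258 -0.08006068  0.24710444] 12.6
```

View pics/c10.png

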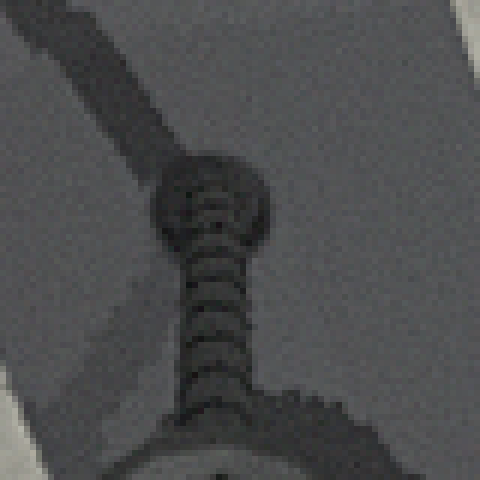

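The rod tip is now visibly inside the hole and centred. Lowering.

Call:
carry_out --moves '[[[0,0,0,0,0,0.2,-1],[0,0,0,0,0,0.4,-1],[0,0,0,0,0,0.4,-1],[0,0,0,0,0,0.4,-1],[0,0,0,0,0,0.4,-1],[0,0,0,0,0,0.2,-1],[0,0,0,0,0,0.1,-1],[0,0,0,0,0,0,-1]]]'

```text
time: 13.32
tool_pos: [0.544, -0.0802, 0.1642]
tool_rot: [-0.0, 0.966, -0.259, -0.001]
contact_force: [-0.3, -0.6, -1.5]
gripper_width: 0.238
```

```bash
python3 rel.py .5425 -.0795 .147 -30
```

```text
t 13.32 tcp [ 0.544  -0.0802  0.1642] yaw -30.0 F [-0.3 -0.6 -1.5] w 0.238
shift total (0.04 shares) [-0.04   0.004  0.431] turn (5deg) [ 0.005  0.02  -0.003]
```

Call:
carry_out --moves '[[[0,0,0,0,0,0.1,-1],[0,0,0,0,0,0.1,-1],[0,0,0,0,0,0.1,-1],[0,0,0,0,0,0.05,-1],[0,0,0,0,0,0,-1]]]'

```text
time: 13.73
tool_pos: [0.5442, -0.0802, 0.1508]
tool_rot: [-0.0, 0.966, -0.259, -0.0]
contact_force: [0.3, -0.8, -2.2]
gripper_width: 0.24
```

Call:
carry_out --moves '[[[0,0,0,0,0,0.05,-1],[0,0,0,0,0,0.05,-1],[0,0,0,0,0,0.04,-1],[0,0,0,0,0,0,-1]]]'

```text
time: 14.07
tool_pos: [0.5448, -0.0804, 0.1472]
tool_rot: [0.0, 0.966, -0.259, 0.0]
contact_force: [-3.2, 0.7, 5.4]
gripper_width: 0.238
```

Collar seated (5 N at TCP z 0.147, the same height as at pickup, so no slip in the grip). Releasing.

Call:
carry_out --moves '[[[0,0,0,0,0,0,0],[0,0,0,0,0,0,1],[0,0,0,0,0,0,1],[0,0,0,0,0,0,1],[0,0,0,0,0,0,1],[0,0,0,0,0,0,1]]]'

```text
time: 14.57
tool_pos: [0.5445, -0.0803, 0.1456]
tool_rot: [0.0, 0.966, -0.259, -0.0]
contact_force: [-0.3, -0.6, 0.7]
gripper_width: 0.997
```

Call:
carry_out --moves '[[[0,0,0,0,0,-0.3,1],[0,0,0,0,0,-0.7,1],[0,0,0,0,0,-0.7,1],[0,0,0,0,0,-0.7,1],[0,0,0,0,0,0,1]]]'

```text
time: 14.98
tool_pos: [0.5477, -0.0812, 0.2504]
tool_rot: [0.0, 0.966, -0.259, 0.006]
contact_force: [0.2, 0.5, 0.9]
gripper_width: 0.999
```

```bash
python3 rel.py .5045 -.303 .23 -30; python3 snap.py wrist w11
```

```text
t 14.98 tcp [ 0.5477 -0.0812  0.2504] yaw -30.0 F [0.2 0.5 0.9] w 0.999
shift total (0.04 shares) [1.832 5.344 0.515] turn (5deg) [-0.035 -0.141 -0.003]
[ 0.54773732 -0.08117868  0.25035295] 14.9833
```

View pics/w11.png

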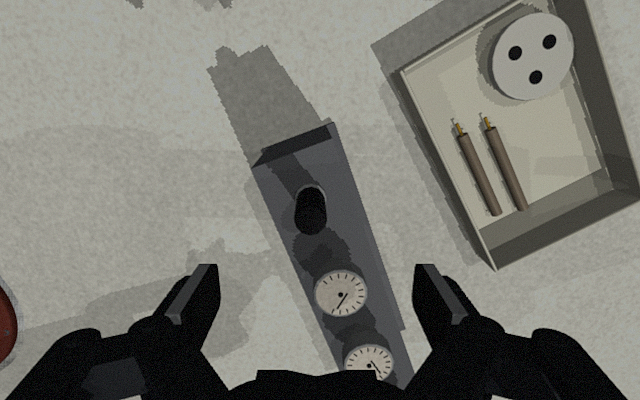

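The rod hangs upright in its hole, handle at (310,210). Moving to the mid thermometer at the far end.

Call:
carry_out --moves '[[[0,0,0,0.12,0.4,0,1],[0,0,0,0.25,0.75,0,1],[0,0,0,0.28,0.8,0,1],[0,0,0,0.28,0.8,0,1],[0,0,0,0.28,0.8,0,1],[0,0,0,0.28,0.8,0,1],[0,0,0,0.22,0.65,0,1],[0,0,0,0.12,0.34,0,1]]]'

```text
time: 15.7
tool_pos: [0.4998, -0.3043, 0.2408]
tool_rot: [0.0, 0.966, -0.26, -0.001]
contact_force: [0.4, -0.3, -1.0]
gripper_width: 1.002
```

Call:
carry_out --moves '[[[0,0,0,0,0,0,1],[0,0,0,0,0,0,1]]]'

```text
time: 15.87
tool_pos: [0.5008, -0.3016, 0.2411]
tool_rot: [-0.001, 0.966, -0.259, -0.001]
contact_force: [0.7, 0.1, -0.9]
gripper_width: 1.001
```

```bash
python3 rel.py .5045 -.303 .146 -30; python3 snap.py wrist w12
```

```text
t 15.87 tcp [ 0.5008 -0.3016  0.2411] yaw -30.1 F [ 0.7  0.1 -0.9] w 1.001
shift total (0.04 shares) [ 0.101 -0.015  2.376] turn (5deg) [-0.011  0.017 -0.015]
[ 0.50079153 -0.30163519  0.24105212] 15.8667
```

View pics/w12.png

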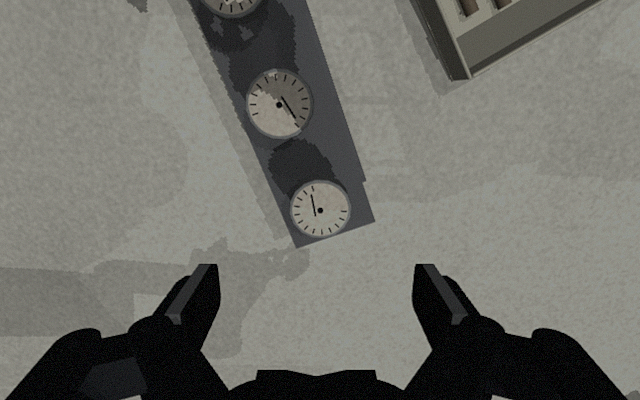

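The dial of the end thermometer is at (320,210), centred between the fingers.

```bash
python3 - <<'E'
from h import *
f=load("w12"); print(ray(f,320,209.5,.164)); w=f["z_map"]; print(w[209,330])
E
```

```text
[ 0.50386122 -0.30153995  0.164     ]
0.23354842
```

Call:
carry_out --moves '[[[0,0,0,0.1,-0.02,0.2,1],[0,0,0,0,0,0.6,1],[0,0,0,0,0,0.7,1],[0,0,0,0,0,0.7,1],[0,0,0,0,0,0.4,1],[0,0,0,0,0,0.1,1],[0,0,0,0,0,0,1],[0,0,0,0,0,0,1]]]'

```text
time: 16.58
tool_pos: [0.5057, -0.3028, 0.1345]
tool_rot: [0.0, 0.966, -0.258, 0.001]
contact_force: [0.3, 0.3, 1.2]
gripper_width: 1.003
```

```bash
python3 rel.py .5045 -.302 .133 -30
```

```text
t 16.58 tcp [ 0.5057 -0.3028  0.1345] yaw -30.0 F [0.3 0.3 1.2] w 1.003
shift total (0.04 shares) [-0.035 -0.002  0.037] turn (5deg) [ 0.    -0.012  0.01 ]
```

Call:
carry_out --moves '[[[0,0,0,-0.03,0,0,0.6],[0,0,0,0,0,0,-1],[0,0,0,0,0,0,-1],[0,0,0,0,0,0,-1],[0,0,0,0,0,0,-1],[0,0,0,0,0,0,-1],[0,0,0,0,0,0,-1]]]'

```text
time: 17.17
tool_pos: [0.5046, -0.3032, 0.1354]
tool_rot: [0.0, 0.966, -0.259, 0.001]
contact_force: [-0.6, -0.3, 5.8]
gripper_width: 0.497
```

```bash
python3 rel.py .5045 -.302 .133 -30; python3 snap.py wrist w13
```

```text
t 17.17 tcp [ 0.5046 -0.3032  0.1354] yaw -30.0 F [-0.6 -0.3  5.8] w 0.497
shift total (0.04 shares) [-0.018 -0.024  0.059] turn (5deg) [ 0.003 -0.03  -0.005]
[ 0.50464391 -0.30321033  0.13537012] 17.1667
```

View pics/w13.png

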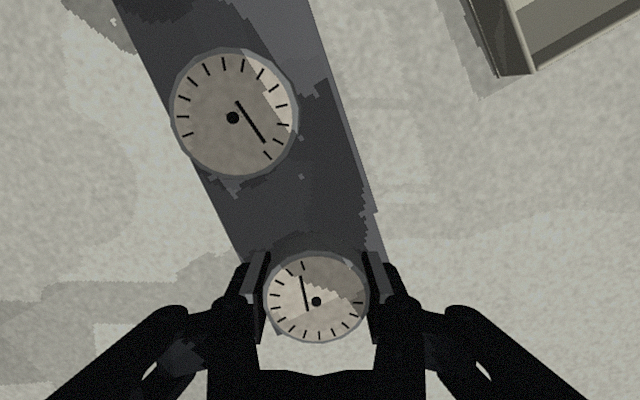

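Gripped on the dial edge (opening 0.497, about 42 mm). Lifting high enough to clear the rack items.

Call:
carry_out --moves '[[[0,0,0,0,0,-0.2,-1],[0,0,0,0,0,-0.5,-1],[0,0,0,0,0,-0.7,-1],[0,0,0,0,0,-0.8,-1],[0,0,0,0,0,-0.8,-1],[0,0,0,0,0,-0.8,-1],[0,0,0,0,0,-0.5,-1],[0,0,0,0,0,-0.2,-1]]]'

```text
time: 17.88
tool_pos: [0.5047, -0.3033, 0.3182]
tool_rot: [0.001, 0.966, -0.259, 0.003]
contact_force: [-0.6, 0.6, -1.2]
gripper_width: 0.5
```

```bash
python3 rel.py .605 .145 .30 -30; python3 snap.py scene s14; python3 - <<'E'
from h import *
S=cv2.imread("pics/s14.png"); cv2.imwrite("pics/c14.png",cv2.resize(S[80:260,130:290],None,fx=3.2,fy=3.2,interpolation=2))
E
```

```text
t 17.88 tcp [ 0.5047 -0.3033  0.3182] yaw -30.0 F [-0.6  0.6 -1.2] w 0.500
shift total (0.04 shares) [ -3.438 -10.959   0.425] turn (5deg) [ 0.01  -0.067 -0.004]
[ 0.50467931 -0.3032729   0.31817514] 17.8833
```

View pics/c14.png

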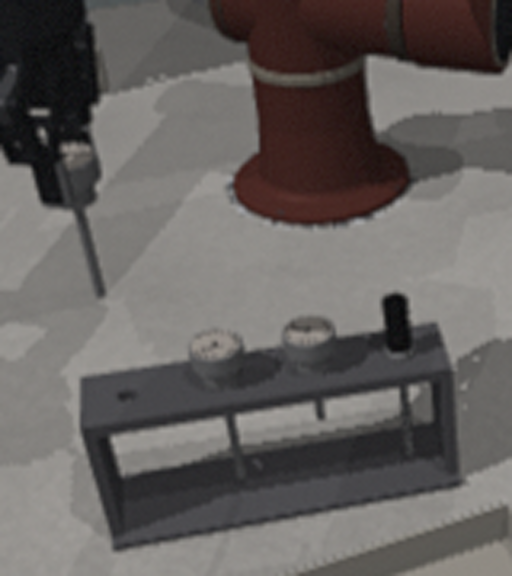

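The scene shows the mid thermometer held above the rack, with the other three still hanging. Carrying it to the bore.

Call:
carry_out --moves '[[[0,0,0,-0.1,-0.4,0,-1],[0,0,0,-0.2,-0.7,0,-1],[0,0,0,-0.29,-0.9,0,-1],[0,0,0,-0.29,-0.9,0,-1],[0,0,0,-0.29,-0.9,0,-1],[0,0,0,-0.29,-0.9,0,-1],[0,0,0,-0.29,-0.9,0,-1],[0,0,0,-0.29,-0.9,0,-1]]]'

```text
time: 18.6
tool_pos: [0.5623, -0.0347, 0.3107]
tool_rot: [0.0, 0.966, -0.259, -0.002]
contact_force: [0.6, -0.2, -0.8]
gripper_width: 0.503
```

Call:
carry_out --moves '[[[0,0,0,-0.29,-0.9,0,-1],[0,0,0,-0.29,-0.9,0,-1],[0,0,0,-0.29,-0.9,0,-1],[0,0,0,-0.2,-0.7,0,-1],[0,0,0,-0.2,-0.5,0,-1],[0,0,0,-0.1,-0.3,0,-1],[0,0,0,0,0,0.2,-1],[0,0,0,0,0,0,-1]]]'

```text
time: 19.27
tool_pos: [0.5988, 0.1359, 0.3021]
tool_rot: [0.001, 0.966, -0.259, -0.002]
contact_force: [0.1, -0.4, -2.2]
gripper_width: 0.498
```

```bash
python3 rel.py .6215 .1825 .232 -30
```

```text
t 19.27 tcp [0.5988 0.1359 0.3021] yaw -30.0 F [ 0.1 -0.4 -2.2] w 0.498
shift total (0.04 shares) [-0.083 -1.299  1.748] turn (5deg) [0.043 0.043 0.003]
```

Call:
carry_out --moves '[[[0,0,0,-0.02,-0.4,0.2,-1],[0,0,0,-0.04,-0.5,0.4,-1],[0,0,0,-0.02,-0.4,0.5,-1],[0,0,0,0,0,0.4,-1],[0,0,0,0,0,0.1,-1],[0,0,0,0,0,0,-1],[0,0,0,0,0,0,-1],[0,0,0,0,0,0,-1]]]'

```text
time: 19.93
tool_pos: [0.6237, 0.1819, 0.2434]
tool_rot: [-0.0, 0.966, -0.26, 0.001]
contact_force: [0.7, -0.3, -1.4]
gripper_width: 0.494
```

```bash
python3 rel.py .6212 .1826 .232 -30; python3 snap.py wrist w15;python3 snap.py scene s15; python3 - <<'E'
from h import *
Wi=cv2.imread("pics/w15.png");S=cv2.imread("pics/s15.png")
a=cv2.resize(Wi[150:250,270:370],(390,390),interpolation=0); b=cv2.resize(S[135:205,310:380],(390,390),interpolation=0)
cv2.imwrite("pics/c15.png",np.hstack([a,b]))
w=load("w15");s=load("s15")
for p in ([.6212,.1826,.115],[.6212,.1826,.14]):print(proj(w,p),proj(s,p))
E
```

```text
t 19.93 tcp [0.6237 0.1819 0.2434] yaw -30.1 F [ 0.7 -0.3 -1.4] w 0.494
shift total (0.04 shares) [-0.064  0.018  0.285] turn (5deg) [-0.015 -0.022 -0.019]
[0.62374916 0.1819235  0.24339532] 19.9333
[0.6238442  0.18214219 0.24366188] 19.9833
[312.78926797 192.07180382] [351.21604552 184.72802534]
[312.55999542 201.12385406] [351.80290611 177.57160401]
```

View pics/c15.png

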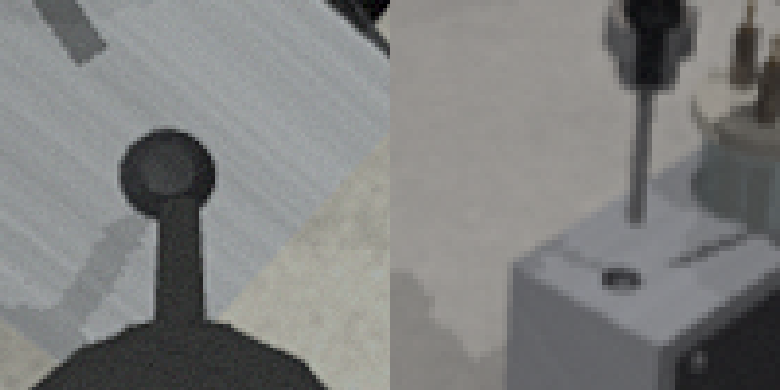

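```bash
python3 - <<'E'
from h import *
w=load("w15");s=load("s15");w5=load("w5")
p=np.array([.6238,.1820,.1512])
print(proj(s,p),proj(w,p)); p[2]=.165; print(proj(w,p))
print("landing diff scene",proj(s,[.6238,.182,.115]))
for T in ([.866,-.5],[-.5,-.866]): print(proj(s,p+.001*np.r_[T,0])-proj(s,p))
g=cv2.cvtColor(w["frame"],cv2.COLOR_RGB2GRAY)
for v in (202,205,210,215,220,225,228):
    r=np.where(g[v,290:345]<90)[0]; print(v,r.min()+290,r.max()+290, end="; ")
# scene stem columns
gs=cv2.cvtColor(s["frame"],cv2.COLOR_RGB2GRAY); print()
for v in range(155,178,3): print(v,gs[v,346:362])
E
```

```text
[352.35294425 174.8313758 ] [315.86782002 204.73796895]
[315.90001679 210.95079372]
landing diff scene [351.49132045 185.26359885]
[0.00192498 0.20049666]
[-0.35922976 -0.01741979]
202 304 321; 205 307 320; 210 311 321; 215 310 321; 220 310 321; 225 310 321; 228 310 321; 
155 [145 144 143 144 144 146 147 139  92  69  78 129 147 146 145 147]
158 [145 145 146 148 147 147 147 136  81  71  98 147 148 144 143 142]
161 [145 144 145 147 149 150 145 116  79  73 105 148 148 147 146 148]
164 [148 147 146 147 145 147 139 102  76  81 123 150 148 141 135 126]
167 [148 149 148 148 149 153 142  94  72  82 122 119 116 116 118 118]
170 [152 152 152 150 146 141 125  81  72  92 136 135 130 123 117 118]
173 [139 133 134 134 136 131 109  78  74 103 138 135 134 132 133 133]
176 [135 133 134 134 135 136 136 134 133 133 132 133 134 134 135 136]
```

```bash
python3 - <<'E'
from h import *
def stem(f,v,lo,hi):
    g=cv2.cvtColor(f["frame"],cv2.COLOR_RGB2GRAY)[v,lo:hi].astype(float); d=np.clip(np.median(g)-15-g,0,None); return lo+(d*np.arange(len(d))).sum()/d.sum()
def at(f,xy,v):
    zs=np.linspace(.12,.26,300); P=np.array([proj(f,[*xy,z]) for z in zs]); return np.interp(-v,-P[:,1],P[:,0])
for n,xy,vs in (("s5",(.6219,.182),(160,165,170,174,177)),("s15",(.6238,.1821),(158,162,166,170,173))):
    f=load(n)
    for v in vs: c=stem(f,v,346,360); print(n,v,round(c,2),round(c-at(f,xy,v),2))
E
```

```text
s5 160 353.09 -0.1
s5 165 353.02 0.23
s5 170 352.33 -0.05
s5 174 352.01 -0.04
s5 177 351.82 0.01
s15 158 354.88 1.11
s15 162 354.53 1.09
s15 166 354.34 1.23
s15 170 353.91 1.12
s15 173 353.6 1.07
```

The thermometer sits about 3 mm towards tool -y of the grip centre, where the rod showed 0. I'll correct for that and recheck.

Call:
carry_out --moves '[[[0,0,0,-0.065,0.075,0,-1],[0,0,0,0,0,0.2,-1],[0,0,0,0,0,0.2,-1],[0,0,0,0,0,0.1,-1],[0,0,0,0,0,0,-1],[0,0,0,0,0,0,-1],[0,0,0,0,0,0,-1]]]'

```text
time: 20.62
tool_pos: [0.6194, 0.1816, 0.2216]
tool_rot: [0.0, 0.966, -0.259, -0.0]
contact_force: [-0.1, -0.1, -0.8]
gripper_width: 0.495
```

```bash
python3 rel.py .6197 .1800 .212 -30; python3 snap.py wrist w16;python3 snap.py scene s16; python3 - <<'E'
from h import *
Wi=cv2.imread("pics/w16.png");S=cv2.imread("pics/s16.png")
a=cv2.resize(Wi[150:250,270:370],(390,390),interpolation=0); b=cv2.resize(S[135:205,310:380],(390,390),interpolation=0)
cv2.imwrite("pics/c16.png",np.hstack([a,b]))
f=load("s16")
def stem(f,v,lo,hi):
    g=cv2.cvtColor(f["frame"],cv2.COLOR_RGB2GRAY)[v,lo:hi].astype(float); d=np.clip(np.median(g)-15-g,0,None); return lo+(d*np.arange(len(d))).sum()/d.sum()
def at(f,xy,v):
    zs=np.linspace(.10,.26,300); P=np.array([proj(f,[*xy,z]) for z in zs]); return np.interp(-v,-P[:,1],P[:,0])
for v in (162,166,170,174,177): c=stem(f,v,346,360); print(v,round(c,2),round(c-at(f,(.6212,.1826),v),2))
E
```

```text
t 20.62 tcp [0.6194 0.1816 0.2216] yaw -30.0 F [-0.1 -0.1 -0.8] w 0.495
shift total (0.04 shares) [0.027 0.032 0.24 ] turn (5deg) [ 0.001  0.001 -0.002]
[0.6193855  0.18163903 0.22158564] 20.6167
[0.61955616 0.18166116 0.22192405] 20.6667
162 353.47 0.39
166 353.4 0.65
170 352.85 0.43
174 352.56 0.46
177 352.18 0.33
```

View pics/c16.png

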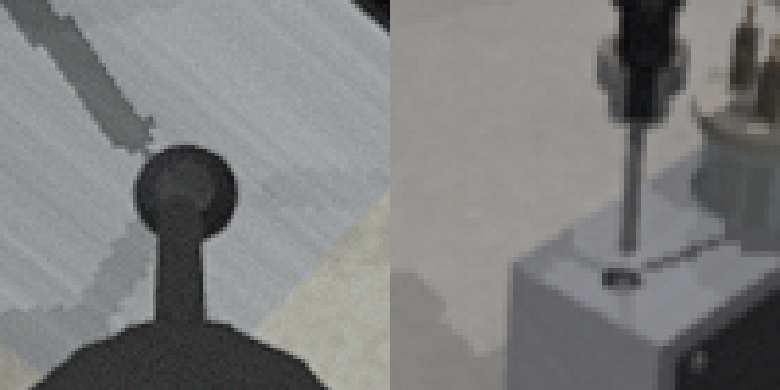

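Call:
carry_out --moves '[[[0,0,0,0.03,0.03,0,-1],[0,0,0,0,0,0.1,-1],[0,0,0,0,0,0.15,-1],[0,0,0,0,0,0.1,-1],[0,0,0,0,0,0,-1],[0,0,0,0,0,0,-1]]]'

```text
time: 21.22
tool_pos: [0.6193, 0.1799, 0.2067]
tool_rot: [0.0, 0.966, -0.259, -0.001]
contact_force: [0.3, -1.1, -1.6]
gripper_width: 0.493
```

```bash
python3 rel.py .6197 .1800 .195 -30; python3 snap.py wrist w17;python3 snap.py scene s17; python3 - <<'E'
from h import *
Wi=cv2.imread("pics/w17.png");S=cv2.imread("pics/s17.png")
a=cv2.resize(Wi[150:250,270:370],(390,390),interpolation=0); b=cv2.resize(S[135:205,310:380],(390,390),interpolation=0)
cv2.imwrite("pics/c17.png",np.hstack([a,b]))
f=load("s17")
def stem(f,v,lo,hi):
    g=cv2.cvtColor(f["frame"],cv2.COLOR_RGB2GRAY)[v,lo:hi].astype(float); d=np.clip(np.median(g)-15-g,0,None); return lo+(d*np.arange(len(d))).sum()/d.sum()
def at(f,xy,v):
    zs=np.linspace(.10,.26,300); P=np.array([proj(f,[*xy,z]) for z in zs]); return np.interp(-v,-P[:,1],P[:,0])
for v in (166,170,174,177): c=stem(f,v,346,360); print(v,round(c,2),round(c-at(f,(.6212,.1826),v),2))
E
```

```text
t 21.22 tcp [0.6193 0.1799 0.2067] yaw -30.0 F [ 0.3 -1.1 -1.6] w 0.493
shift total (0.04 shares) [ 0.007 -0.008  0.293] turn (5deg) [ 0.012  0.014 -0.003]
[0.61933573 0.17987202 0.20671806] 21.2167
[0.61963001 0.17992995 0.20729031] 21.2667
166 353.05 0.3
170 352.17 -0.25
174 351.98 -0.11
177 351.88 0.03
```

View pics/c17.png

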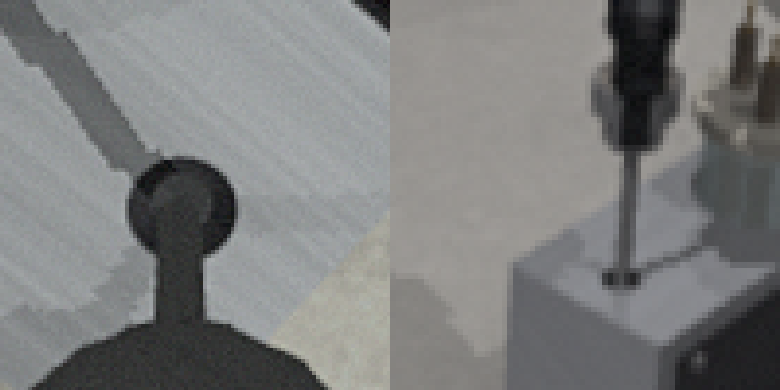

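Both views show the stem tip entering the countersink, centred. I'll continue gently.

Call:
carry_out --moves '[[[0,0,0,0,0,0.06,-1],[0,0,0,0,0,0.08,-1],[0,0,0,0,0,0.08,-1],[0,0,0,0,0,0.06,-1],[0,0,0,0,0,0,-1]]]'

```text
time: 21.73
tool_pos: [0.6193, 0.1799, 0.1954]
tool_rot: [0.0, 0.966, -0.259, -0.001]
contact_force: [0.5, 0.1, -1.3]
gripper_width: 0.497
```

Call:
carry_out --moves '[[[0,0,0,0,0,0.12,-1],[0,0,0,0,0,0.15,-1],[0,0,0,0,0,0.15,-1],[0,0,0,0,0,0.12,-1],[0,0,0,0,0,0,-1]]]'

```text
time: 22.15
tool_pos: [0.6188, 0.1798, 0.1727]
tool_rot: [0.001, 0.966, -0.259, -0.001]
contact_force: [-0.1, 0.3, -1.5]
gripper_width: 0.497
```

```bash
python3 rel.py .6197 .1800 .1505 -30
```

```text
t 22.15 tcp [0.6188 0.1798 0.1727] yaw -30.0 F [-0.1  0.3 -1.5] w 0.497
shift total (0.04 shares) [ 0.018 -0.018  0.556] turn (5deg) [ 0.023  0.028 -0.004]
```

Call:
carry_out --moves '[[[0,0,0,0,0,0.12,-1],[0,0,0,0,0,0.12,-1],[0,0,0,0,0,0.12,-1],[0,0,0,0,0,0.08,-1],[0,0,0,0,0,0,-1],[0,0,0,0,0,0,-1]]]'

```text
time: 22.65
tool_pos: [0.6196, 0.1799, 0.1569]
tool_rot: [0.0, 0.966, -0.259, -0.0]
contact_force: [0.1, -0.8, -0.7]
gripper_width: 0.492
```

Call:
carry_out --moves '[[[0,0,0,0,0,0.05,-1],[0,0,0,0,0,0.05,-1],[0,0,0,0,0,0.05,-1],[0,0,0,0,0,0.03,-1],[0,0,0,0,0,0,-1]]]'

```text
time: 23.07
tool_pos: [0.6195, 0.1799, 0.1496]
tool_rot: [0.0, 0.966, -0.259, -0.0]
contact_force: [-0.4, 0.0, -1.1]
gripper_width: 0.497
```

Call:
carry_out --moves '[[[0,0,0,0,0,0.04,-1],[0,0,0,0,0,0.04,-1],[0,0,0,0,0,0.04,-1],[0,0,0,0,0,0,-1]]]'

```text
time: 23.4
tool_pos: [0.6195, 0.1799, 0.1448]
tool_rot: [0.0, 0.966, -0.259, -0.0]
contact_force: [-0.9, 0.3, -0.6]
gripper_width: 0.493
```

Call:
carry_out --moves '[[[0,0,0,0,0,0.03,-1],[0,0,0,0,0,0.03,-1],[0,0,0,0,0,0.02,-1],[0,0,0,0,0,0,-1]]]'

```text
time: 23.73
tool_pos: [0.6203, 0.1804, 0.144]
tool_rot: [-0.001, 0.966, -0.259, 0.001]
contact_force: [-1.7, -0.3, 6.1]
gripper_width: 0.492
```

Contact is at TCP z 0.144 with 6 N, matching the 0.1442 predicted from the rod. The collar is about 21 mm clear. Releasing.

Call:
carry_out --moves '[[[0,0,0,0,0,0,0.3],[0,0,0,0,0,0,1],[0,0,0,0,0,0,1],[0,0,0,0,0,0,1],[0,0,0,0,0,0,1],[0,0,0,0,0,0,1]]]'

```text
time: 24.23
tool_pos: [0.6197, 0.1799, 0.1419]
tool_rot: [0.0, 0.966, -0.259, -0.0]
contact_force: [0.5, -0.2, -0.7]
gripper_width: 0.998
```

Call:
carry_out --moves '[[[0,0,0,0,0,-0.3,1],[0,0,0,0,0,-0.6,1],[0,0,0,0,0,-0.8,1],[0,0,0,0,0,-0.8,1],[0,0,0,0,0,-0.8,1],[0,0,0,0,0,-0.5,1],[0,0,0,0,0,-0.2,1],[0,0,0,0,0,0,1]]]'

```text
time: 24.9
tool_pos: [0.621, 0.1801, 0.3061]
tool_rot: [-0.001, 0.966, -0.259, 0.003]
contact_force: [-0.1, 0.4, -0.1]
gripper_width: 1.002
```

```bash
python3 snap.py wrist w18;python3 snap.py scene s18; python3 - <<'E'
from h import *
S=cv2.imread("pics/s18.png")
cv2.imwrite("pics/c18.png",cv2.resize(S[110:280,140:440],None,fx=2.6,fy=2.6,interpolation=2))
E
```

```text
[0.62095409 0.18013097 0.30614962] 24.9
[0.62006399 0.17999941 0.30317032] 24.95
```

View pics/c18.png

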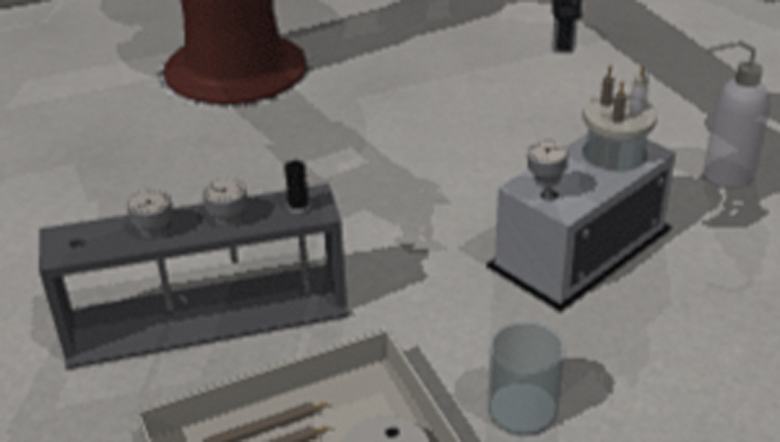

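View pics/w18.png

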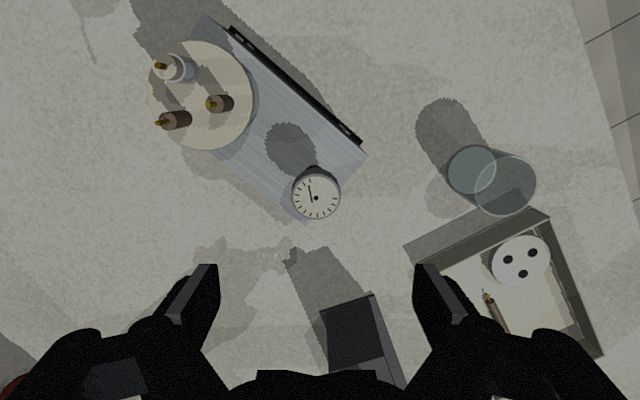

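Both views agree. The thermometer stands upright in the bore with a stem gap under its collar, the rod, short and long thermometers hang in the rack, and the bystanders look unmoved. I'll settle briefly and hand in.

Call:
carry_out --moves '[[[0,0,0,0,0,0,1],[0,0,0,0,0,0,1],[0,0,0,0,0,0,1],[0,0,0,0,0,0,1]]]'

```text
time: 25.33
tool_pos: [0.6194, 0.1799, 0.3006]
tool_rot: [0.0, 0.966, -0.259, -0.001]
contact_force: [-0.2, 1.1, 0.3]
gripper_width: 1.002
```

```bash
python3 - <<'E'
from h import *
f=load("w18"); print("dial centre",ray(f,316.5,195.5,.1726))
a=load("s4")["frame"].astype(int); b=load("s18")["frame"].astype(int)
d=np.abs(a-b).max(2)
for n,(y0,y1,x0,x1) in dict(cell=(133,170,364,394),beaker=(232,278,325,360),bottle=(125,182,410,440),tray=(240,330,190,328)).items(): print(n,"changed frac",(d[y0:y1,x0:x1]>50).mean().round(3))
from plant import ticket; print(ticket.job_done())
E
```

```text
dial centre [0.61934082 0.17534539 0.1726    ]
cell changed frac 0.016
beaker changed frac 0.0
bottle changed frac 0.011
tray changed frac 0.0
the job is handed in; nothing more can be done
None
```

I measured the bore with the depth rod and hung the rod back in its hole. The mid (85 mm) thermometer is now fitted in the bore and released. The job was handed in at about 25 s of the 67 s allowed, and no verdict was reported.

- **Bore depth:** the rod met the floor at about 63 mm below the block top and was held there for more than 0.4 s at about 8–10 N. The scene image suggested up to about 66 mm, which calls for the same thermometer.
- **Thermometer fit:** the stem stood on the bottom at 6 N, within 0.2 mm of the height predicted from the rod. The collar is about 21 mm clear of the block top.
- **Final views:** the thermometer stands in the bore, and the rod and the short and long thermometers hang in the rack. The gripper is open and well clear. I saw no sign that the cell, beaker, wash bottle or tray had moved.

**One check disagreed:** the last wrist picture put the dial centre about 7 mm from the bore axis. The arm was still settling, and that camera had already read about 2 mm off. The stem's play in the bore allows only about 3 mm of lean at collar height, so I took most of the 7 mm as measurement error. I did not measure it again before handing in.

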